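Unload the dryer filter housing into the drying rack

ROBOT

A 6-joint arm with a two-finger parallel gripper is mounted at the origin on the work surface. World frame = base frame: x ahead of the robot, y to its left, z up, the work surface at z = 0. Lengths are in m, angles in degrees, forces in N, time in s.
With the tool pointing down it reaches from about 0.375 to 0.925 m from the base axis. Payload 5.7 kg.
Tool frame: the origin (TCP) lies where the fingers leave the gripper's body, on its centre line; the fingertips stand 80 mm ahead of it and the grasp point (between the pads) lies 61 mm ahead of it; z points along the fingers, y is the direction in which the jaws open and shut (so a half turn about z gives the same grasp; the last joint's range is limited). The gripper opens to 88 mm and grips with 3 to 60 N. Pads are 20 mm wide; open, the fingers measure 115 mm over their backs; the gripper's body (75 mm by 178 mm) begins 61 mm behind the grasp point.
Start: joints at [-71.224, 20.558, 86.54, -0, 72.909, -6.595], TCP at [0.257, -0.542, 0.303] pointing down, gripper open.
Joint ranges: [-170.27, 170.27], [-57.76, 135], [12.27, 136.19], [-55.21, 235.2], [11.17, 155.16], [-170.74, 170.74]. Speed limits (degrees/s): [136.94, 136.94, 180, 180, 180, 180].

INTERFACE

Orientations are given as a 3x3 rotation matrix whose columns are the frame's x, y, z axes.
In Python, from plant import arm gives the robot as it stands.
- The arm moves only by the tool servo_tool, never from a script. Its argument "targets" is a list of rows, each a list of 7 numbers: the shift along the tool's x, y, z in m, then the turn, a rotation vector about the tool's x, y, z in rad, then the closure, from 0 (fully open) to 1 (shut). In form: [[tx, ty, tz, wx, wy, wz, fingers], ...]. A call has 1 to 10 rows; each row is the pose to reach, as a shift and turn from the pose commanded when the call began, along the tool's axes at that moment; what a row does not reach only later rows make up. A row lasts 1/12 s, in which the tool goes at most 41.7 mm and 7.16 degrees, less where a joint would pass 70% of its speed; a pose out of reach is approached as far as the arm can. A call with a gripper value outside its range is refused whole. The fingers move at their own pace and stop on an object; "grip_force" is the grip in N (left out, the last holds). Time passes only in rows, so rows that repeat a pose let the fingers close. It gives the time, the measured TCP pose, the force and the opening at its end, in the units of the state.
- arm.state(): the state, without advancing time (a new reading comes with each control period).
- arm.read_camera(name): name is "side" or "top"; returns the picture (480x640x3 uint8, red, green, blue); there is no depth.
- arm.camera_model(name): a dict with "fx", "fy", "cx", "cy" (pixels), "cam_to_world" (4x4, takes a point from camera to world coordinates). Camera axes: x right, y down, z forward; pixel columns grow to the right and rows downward; lengths in m; the calibration is good to about 2 mm. A picture is of the moment at which its call begins. camera_model takes no time and is no camera call.
- arm.sign_off(): hands the job in, once; it reports no verdict.
The state is a dict: "time_s": time; "qpos": joint angles; "qvel": joint speeds; "effort": joint torques, N m; "position": TCP position; "tcp_rot": TCP orientation; "wrist_force": force on the tool from outside, world axes, zero at the start; "ft_torque": the same for the moment, N m; "gripper_width": opening from 0.0 (shut) to 1.0 (fully open).
Only numpy, scipy, OpenCV 4.12 (cv2) and the standard library are available. Lean on these libraries where they do the work, as an engineer would, in place of code of your own. Each camera call takes 0.05 s, during which the arm holds its last target.

TASK

Push every lint-filter cassette that is in the dryer filter housing out of its bay by pressing that bay's spring ejector slide fully forward, and stand each one on its long edge in a slot of its own in the drying rack, slid all the way down. Leave the ejector slides sprung back home, and do not disturb the other things on the worktop.

Things in the scene. Friction and masses are not known exactly. Their poses are not given: they have to be found in the camera images.
- dock: Dryer filter housing, fixed: grey roofed block on a darker grey foot, own x -84 to +86 mm, own y -108 to +108 mm; origin at its underside, z up; cassettes come out towards own +x. Four bays side by side at own y = -75, -25, +25, +75 mm, each 13 mm wide, floor 8 mm up, back end at x = -78 mm. Some bays may be empty.
- roof (a point): Centre of the front edge of the housing roof (housing x = -4, y = 0, 86 mm up, the roof top). Behind it, x = -84 to -4 mm, the bays are roofed but for a 7 mm wide lengthwise gap over each for the ejector stem, so a cassette inside cannot be gripped or lifted.
- channels (a point): Centre of the open part in front of the roof (housing x = +38, y = 0, 28 mm up). From x = -4 to +80 mm each bay goes on as an open-topped channel 13 mm wide; its walls rise to 28 mm and keep the cassette upright; a stop as high closes it at x = +80 mm.
- rack: Grey plastic drying rack, loose on the worktop, 0.8 kg, 86 mm (own x) by 232 mm (own y), 35 mm high; origin at the centre of its underside, z up. Four slots run along own x, at own y = -96, -32, +32, +96 mm; each is 13 mm wide, 70 mm long inside, floor 6 mm up, and flares to about 20 mm at its mouth 35 mm up. All empty at the start. The rack may get knocked aside.
- eject0 (a joint): Spring ejector slide of the bay at housing y = -75 mm: 0 = home, 0.074 m = fully forward (+x). 3 N to start, 9.5 N at the end; springs home when let go. Push the rear face of its black tab (24 mm wide, 88 to 112 mm high, face at x = -78 mm when home). From 0.070 m on, the cassette is clear of the roof and stays there upright; over 0.066 m is a full press.
- eject1 (a joint): Spring ejector slide of the bay at housing y = -25 mm: 0 = home, 0.074 m = fully forward (+x). 3 N to start, 9.5 N at the end; springs home when let go. Push the rear face of its black tab (24 mm wide, 88 to 112 mm high, face at x = -78 mm when home). From 0.070 m on, the cassette is clear of the roof and stays there upright; over 0.066 m is a full press.
- eject2 (a joint): Spring ejector slide of the bay at housing y = 25 mm: 0 = home, 0.074 m = fully forward (+x). 3 N to start, 9.5 N at the end; springs home when let go. Push the rear face of its black tab (24 mm wide, 88 to 112 mm high, face at x = -78 mm when home). From 0.070 m on, the cassette is clear of the roof and stays there upright; over 0.066 m is a full press.
- eject3 (a joint): Spring ejector slide of the bay at housing y = 75 mm: 0 = home, 0.074 m = fully forward (+x). 3 N to start, 9.5 N at the end; springs home when let go. Push the rear face of its black tab (24 mm wide, 88 to 112 mm high, face at x = -78 mm when home). From 0.070 m on, the cassette is clear of the roof and stays there upright; over 0.066 m is a full press.
- slot0 (a point): Centre of the floor of rack slot 0 (rack y = -96 mm); a seated cassette has its origin here. Axes as the rack.
- slot1 (a point): Centre of the floor of rack slot 1 (rack y = -32 mm); a seated cassette has its origin here. Axes as the rack.
- slot2 (a point): Centre of the floor of rack slot 2 (rack y = 32 mm); a seated cassette has its origin here. Axes as the rack.
- slot3 (a point): Centre of the floor of rack slot 3 (rack y = 96 mm); a seated cassette has its origin here. Axes as the rack.
- cassette_a: Lint-filter cassette: flat white frame with dark mesh on both faces, 64 mm long (own x), 10 mm thick (own y), 70 mm tall (own z), 60 g; origin at the centre of its underside. Starts standing in a bay (origin at housing x = -37 mm, own x along the housing x); after a full press it is at about x = +36 mm. All are alike and either end may lead. Absent in some starts.
- cassette_b: Lint-filter cassette: flat white frame with dark mesh on both faces, 64 mm long (own x), 10 mm thick (own y), 70 mm tall (own z), 60 g; origin at the centre of its underside. Starts standing in a bay (origin at housing x = -37 mm, own x along the housing x); after a full press it is at about x = +36 mm. All are alike and either end may lead. Absent in some starts.
- cassette_c: Lint-filter cassette: flat white frame with dark mesh on both faces, 64 mm long (own x), 10 mm thick (own y), 70 mm tall (own z), 60 g; origin at the centre of its underside. Starts standing in a bay (origin at housing x = -37 mm, own x along the housing x); after a full press it is at about x = +36 mm. All are alike and either end may lead. Absent in some starts.
- cassette_d: Lint-filter cassette: flat white frame with dark mesh on both faces, 64 mm long (own x), 10 mm thick (own y), 70 mm tall (own z), 60 g; origin at the centre of its underside. Starts standing in a bay (origin at housing x = -37 mm, own x along the housing x); after a full press it is at about x = +36 mm. All are alike and either end may lead. Absent in some starts.
- soap: bystander: bar of soap, 85 x 55 x 30 mm, origin under its centre
- jar: bystander: small jar, 56 mm across, 60 mm tall, origin under its centre
- brush: bystander: hand brush lying flat
- softener: bystander: blue bottle, 76 mm across, 220 mm tall, origin under its centre
- bleach: bystander: green bottle, 84 mm across, 200 mm tall, origin under its centre
- spraycan: bystander: metal can, 52 mm across, 180 mm tall, origin under its centre
- scoop_cup: bystander: clear dosing cup, 70 mm across, 60 mm tall, origin under its centre
Not all that is in view belongs to the job. What is shaped like the rack but pink is not meant.

How it is judged (in metres and radians):
On the way:
1. an ejector slide has been pressed fully forward (value of joint any of eject0, eject1, eject2, eject3 above 0.066 m).
At the end, for the whole second after the job is handed in: Every cassette present stands in a rack slot: origin within 10 mm (horizontally) of a slot's floor centre and less than 5 mm above it, within 0.17 rad of upright, at rest; all four ejector slides within 6 mm of home; the rack level (((horizontal distance between cassette_a and slot0 below 0.01 m and z of cassette_a in the frame of slot0 below 0.005 m) or (horizontal distance between cassette_a and slot1 below 0.01 m and z of cassette_a in the frame of slot1 below 0.005 m) or (horizontal distance between cassette_a and slot2 below 0.01 m and z of cassette_a in the frame of slot2 below 0.005 m) or (horizontal distance between cassette_a and slot3 below 0.01 m and z of cassette_a in the frame of slot3 below 0.005 m)) and angle between each of cassette_a, cassette_b, cassette_c, cassette_d's own z axis and vertical below 0.17 rad and linear speed of each of cassette_a, cassette_b, cassette_c, cassette_d below 0.03 m/s and ((horizontal distance between cassette_b and slot0 below 0.01 m and z of cassette_b in the frame of slot0 below 0.005 m) or (horizontal distance between cassette_b and slot1 below 0.01 m and z of cassette_b in the frame of slot1 below 0.005 m) or (horizontal distance between cassette_b and slot2 below 0.01 m and z of cassette_b in the frame of slot2 below 0.005 m) or (horizontal distance between cassette_b and slot3 below 0.01 m and z of cassette_b in the frame of slot3 below 0.005 m)) and ((horizontal distance between cassette_c and slot0 below 0.01 m and z of cassette_c in the frame of slot0 below 0.005 m) or (horizontal distance between cassette_c and slot1 below 0.01 m and z of cassette_c in the frame of slot1 below 0.005 m) or (horizontal distance between cassette_c and slot2 below 0.01 m and z of cassette_c in the frame of slot2 below 0.005 m) or (horizontal distance between cassette_c and slot3 below 0.01 m and z of cassette_c in the frame of slot3 below 0.005 m)) and ((horizontal distance between cassette_d and slot0 below 0.01 m and z of cassette_d in the frame of slot0 below 0.005 m) or (horizontal distance between cassette_d and slot1 below 0.01 m and z of cassette_d in the frame of slot1 below 0.005 m) or (horizontal distance between cassette_d and slot2 below 0.01 m and z of cassette_d in the frame of slot2 below 0.005 m) or (horizontal distance between cassette_d and slot3 below 0.01 m and z of cassette_d in the frame of slot3 below 0.005 m)) and value of joint each of eject0, eject1, eject2, eject3 below 0.006 m and angle between rack's own z axis and vertical below 0.1 rad); the robot touches nothing.
It fails at once if a bystander (soap, jar, brush, bottles, can, cup) is moved more than 30 mm (distance of any of soap, jar, brush, softener, bleach, spraycan, scoop_cup from where it was at the start of the episode above 0.03 m).
Of cassette_a, cassette_b, cassette_c, cassette_d only 3 to 4 are there at a start; the rules pass over those that are not, and their reading is None.
At some moment in a run one of rack may be knocked a few centimetres aside while the robot is not near it.
It also fails if it takes over 210 s, if anything falls off the work surface, if the arm or the gripper's body presses on something with over 40 N, if the wrist force passes 120 N, or if a joint passes its speed limit or range.

## Working session

There is one attempt and no reset: what is moved stays moved. The work goes in short steps, Python scripts to look and compute and a tool call to move; the robot and the scene stay as the last step left them, time stands still between calls to the robot, and variables do not carry over. Pictures are saved under pics/ and viewed, and the job is handed in when it is done.

Besides the shell and the picture viewer there is one more tool, called after "Call:" in YAML: its name, and indented under it one key for each argument. servo_tool: Moves the arm, as the interface text tells. Its arguments: {"type":"object","properties":{"targets":{"type":"array"},"grip_force":{"type":"number"}},"required":["targets"]}

```bash
mkdir -p pics; ls; cat > h.py <<'E'
import numpy as np, cv2
from plant import arm
def snap(n,f):
    im=arm.read_camera(n); cv2.imwrite('pics/'+f,im[:,:,::-1]); return im
def ray(n,u,v):
    m=arm.camera_model(n); T=np.array(m['cam_to_world'])
    d=T[:3,:3]@np.array([(u-m['cx'])/m['fx'],(v-m['cy'])/m['fy'],1]); return T[:3,3],d
def onz(n,u,v,z):
    o,d=ray(n,u,v); return o+d*(z-o[2])/d[2]
def proj(n,p):
    m=arm.camera_model(n); T=np.array(m['cam_to_world']); q=T[:3,:3].T@(np.array(p)-T[:3,3]); return np.array([m['fx']*q[0]/q[2]+m['cx'],m['fy']*q[1]/q[2]+m['cy']])
E
python3 - <<'E'
from h import *
np.set_printoptions(precision=4,suppress=True)
for n in('top','side'):
    snap(n,n+'0.png'); m=arm.camera_model(n); print(m['fx'],m['cx'],m['cy'],np.array(m['cam_to_world']))
print(arm.state())
E
```

```text
pics
499.97411916305936 318.0494382421823 248.17741989613793 [[-0.0272 -0.9964  0.0802  0.435 ]
 [-0.9996  0.0267 -0.0085 -0.0012]
 [ 0.0063 -0.0804 -0.9967  1.1843]
 [ 0.      0.      0.      1.    ]]
460.3783647001445 321.5838976209798 241.66542461726553 [[-0.9096 -0.2853  0.3019  0.1289]
 [-0.415   0.6581 -0.6283  0.8187]
 [-0.0195 -0.6968 -0.717   1.0015]
 [ 0.      0.      0.      1.    ]]
{'time_s': 0.1, 'qpos': array([-71.2233,  20.5923,  86.5909,  -0.0022,  72.9101,  -6.5963]), 'qvel': array([-0.0122, -0.1113, -0.0242, -0.0051,  0.0313,  0.1274]), 'effort': array([  0.0001, -51.6359, -27.1405,   0.0677,   0.0277,  -0.    ]), 'position': array([ 0.2569, -0.5417,  0.3019]), 'tcp_rot': array([[ 0.9035,  0.4285, -0.0006],
       [ 0.4285, -0.9035,  0.0015],
       [ 0.0002, -0.0016, -1.    ]]), 'wrist_force': array([-0.101 ,  0.2901,  0.0896]), 'ft_torque': array([ 0.0114,  0.0092, -0.0017]), 'gripper_width': 1.003223897108139}
```

View pics/top0.png

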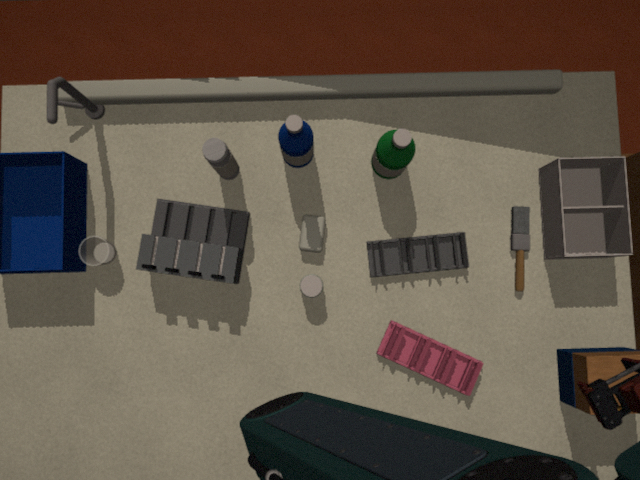

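View pics/side0.png

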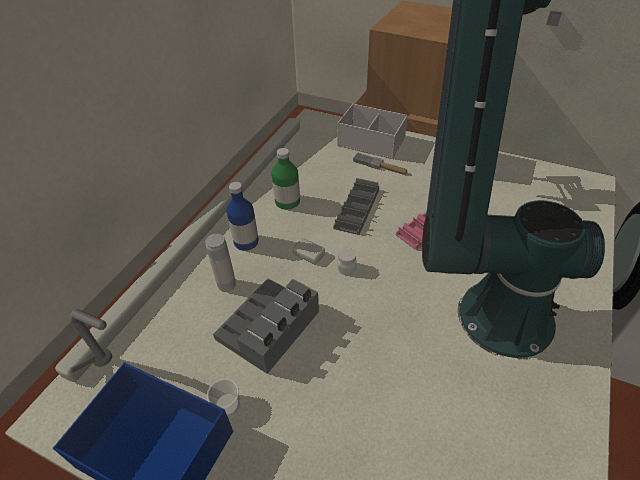

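```bash
python3 - <<'E'
import cv2,numpy as np
a=cv2.imread('pics/top0.png');b=cv2.imread('pics/side0.png')
def g(x): return np.clip((x/255.)**.5*255,0,255).astype('uint8')
cv2.imwrite('pics/c1.png',g(cv2.resize(a[190:295,130:260],None,fx=6,fy=5.7,interpolation=2)))
cv2.imwrite('pics/c2.png',g(cv2.resize(b[270:380,205:330],None,fx=6,fy=5.4,interpolation=2)))
cv2.imwrite('pics/c3.png',g(cv2.resize(a[220:290,355:480],None,fx=6,fy=6,interpolation=2)))
E
```

```text
(no output)
```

View pics/c1.png

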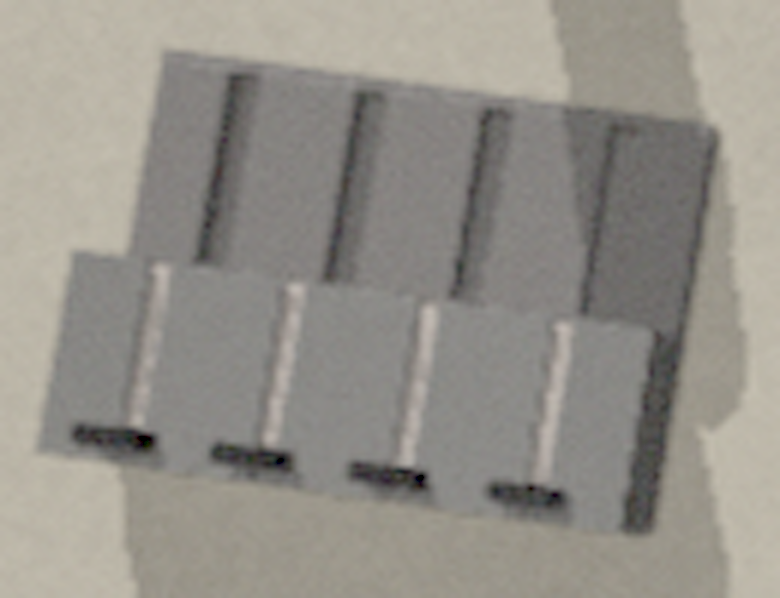

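View pics/c2.png

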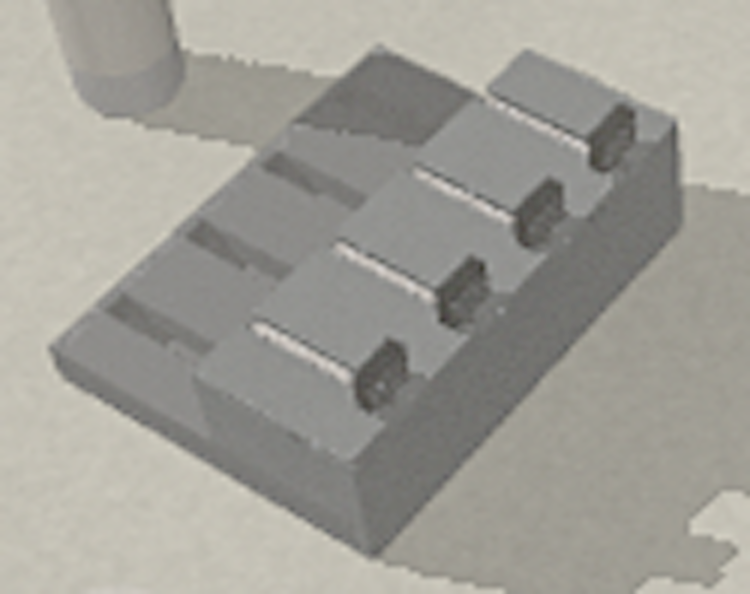

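View pics/c3.png

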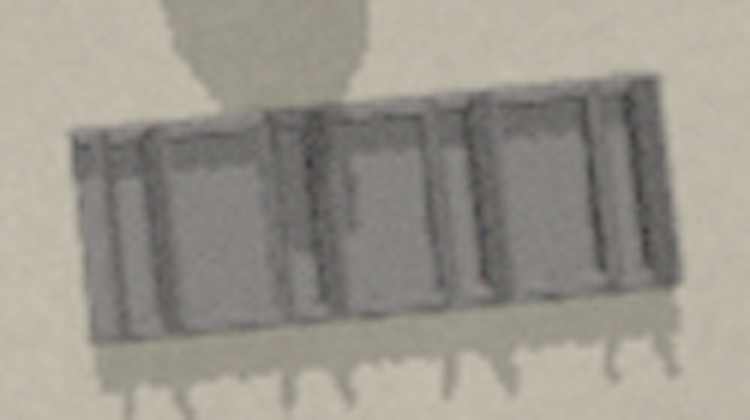

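```bash
cat >> h.py <<'E'
def fit(W,L):
    # 2D rigid L->W
    W=np.array(W);L=np.array(L);a=W.mean(0);b=L.mean(0)
    H=(L-b).T@(W-a); th=np.arctan2(H[0,1]-H[1,0],H[0,0]+H[1,1]); c,s=np.cos(th),np.sin(th);R=np.array([[c,-s],[s,c]])
    t=a-R@b; return th,t,W-(L@R.T+t)
E
python3 - <<'E'
from h import *
np.set_printoptions(precision=4,suppress=True)
f=lambda u,v:(130+u/6-.42,190+v/5.7-.42)
P=[((161,262),.086,(-4,75)),((296,284),.086,(-4,25)),((430,303),.086,(-4,-25)),((563,322),.086,(-4,-75)),
((75,252),.086,(-4,108)),((655,325),.086,(-4,-108)),((40,452),.086,(-84,108)),((625,530),.086,(-84,-108)),
((163,50),.028,(86,108)),((718,126),.028,(86,-108))]
W=[onz('top',*f(*p),z)[:2] for p,z,_ in P]; L=[np.array(l)/1e3 for *_,l in P]
th,t,r=fit(W,L); print('dock',np.degrees(th),t);print(r*1e3)
g=lambda u,v:(355+u/6-.42,220+v/6-.42)
P=[((75,130),(43,116)),((660,75),(43,-116)),((683,285),(-43,-116)),((92,343),(-43,116))]
W=[onz('top',*g(*p),.035)[:2] for p,_ in P]; L=[np.array(l)/1e3 for _,l in P]
th,t,r=fit(W,L); print('rack',np.degrees(th),t);print(r*1e3)
# side-view check dock roof corner rear: c2 (672,120),(355,462) rear corners z=.086 
for p,z in(((672,120),.086),((355,462),.086),((198,378),.086),((50,350),.028),((378,48),.028)): print(p,onz('side',205+p[0]/6-.42,270+p[1]/5.4-.42,z))
E
```

```text
dock -9.60889158785994 [0.5519 0.2696]
[[ 0.4243  0.6611]
 [-1.0957  0.517 ]
 [-1.4351  0.7628]
 [-1.7602  1.4002]
 [-0.3575 -0.3633]
 [ 1.684   0.2344]
 [ 1.5027 -1.0414]
 [ 1.8366 -1.0402]
 [ 0.1108  0.5289]
 [-0.9099 -1.6595]]
rack 3.8284356925920986 [ 0.5074 -0.24  ]
[[-1.9837 -3.1836]
 [-2.1814  1.6182]
 [ 2.3734  2.6398]
 [ 1.7916 -1.0744]]
(672, 120) [0.4531 0.1811 0.086 ]
(355, 462) [0.4861 0.3912 0.086 ]
(198, 378) [0.5615 0.3804 0.086 ]
(50, 350) [0.6531 0.3646 0.028 ]
(378, 48) [0.6164 0.1529 0.028 ]
```

```bash
cat >> h.py <<'E'
from scipy.spatial.transform import Rotation as Ro
D=(np.array([.551,.271]),-9.6); K=[np.array([.5074,-.24]),3.83]
def loc(F,x,y):
    a=np.radians(F[1]); return F[0]+np.array([x*np.cos(a)-y*np.sin(a),x*np.sin(a)+y*np.cos(a)])/1e3
def goto(p,z,yaw):
    s=arm.state(); R=s['tcp_rot']; a=np.radians(yaw); c,q=np.cos(a),np.sin(a)
    Rt=np.array([[c,q,0],[q,-c,0],[0,0,-1]]); d=R.T@(np.array([p[0],p[1],z])-s['position']); w=Ro.from_matrix(R.T@Rt).as_rotvec()
    print('shift',np.round(d,4),'turn',np.round(w,4), 'F',np.round(s['wrist_force'],1),'t',s['time_s'],'j',np.round(s['qpos'],0))
E
python3 - <<'E'
from h import *
for n,u,v,z in(('can',215,145,.18),('soft',293,123,.22),('bleach',402,138,.2),('jar',311,285,.06),('soap',312,218,.03)): print(n,onz('top',u,v,z))
goto([.52,-.1],.30,-9.6)
goto(loc(D,-115,75),.174,-9.6)
E
```

```text
can [0.73328343 0.19535831 0.18      ]
soft [0.76181327 0.0333114  0.22      ]
bleach [ 0.73216979 -0.18454812  0.2       ]
jar [0.44312507 0.00732998 0.06      ]
soap [0.59874697 0.00116965 0.03      ]
shift [ 0.427  -0.2863  0.0025] turn [-1.600e-03  3.000e-04  6.104e-01] F [-0.1  0.3  0.1] t 0.1 j [-71.  21.  87.  -0.  73.  -7.]
shift [ 0.5627 -0.7354  0.1292] turn [-1.600e-03  3.000e-04  6.104e-01] F [-0.1  0.3  0.1] t 0.1 j [-71.  21.  87.  -0.  73.  -7.]
```

Candidates: the rack could be the grey four-slot tray at top (417,255), the pink tray at (430,358), or the light box at (585,208). I choose the grey one, and the crop shows its four slots. The housing is at (195,240); the blue bin at (40,210) is not it. In the crop, all four roof gaps show white cassette tops at about (156,250), (178,250), (200,255) and (222,258), so four cassettes are present.

Call:
servo_tool:
  targets:
    - [0.43,-0.285,0,0,0,0.61,1]
    - [0.43,-0.285,0,0,0,0.61,1]
    - [0.43,-0.285,0,0,0,0.61,1]
    - [0.43,-0.285,0,0,0,0.61,1]
    - [0.43,-0.285,0,0,0,0.61,1]
    - [0.43,-0.285,0,0,0,0.61,1]
    - [0.43,-0.285,0,0,0,0.61,1]
    - [0.43,-0.285,0,0,0,0.61,1]
    - [0.43,-0.285,0,0,0,0.61,1]
    - [0.43,-0.285,0,0,0,0.61,1]

```text
time_s: 0.93
position: [0.4691, -0.1894, 0.3025]
tcp_rot: [[0.986, -0.167, -0.0], [-0.167, -0.986, 0.0], [-0.0, -0.0, -1.0]]
wrist_force: [1.1, -0.3, -0.1]
gripper_width: 0.283
```

```bash
python3 -c "
from h import *
goto(loc(D,-115,75),.21,-9.6)"
```

```text
shift [-0.1109 -0.5426  0.0927] turn [-0.0002  0.0004  0.0001] F [ 1.1 -0.3 -0.1] t 0.9333 j [-30.  13.  98.   0.  69.  70.]
```

Call:
servo_tool:
  targets:
    - [-0.02,-0.3,0.0,0,0,0,1]
    - [-0.02,-0.3,0.0,0,0,0,1]
    - [-0.02,-0.3,0.0,0,0,0,1]
    - [-0.02,-0.3,0.0,0,0,0,1]
    - [-0.02,-0.3,0.0,0,0,0,1]
    - [-0.02,-0.3,0.0,0,0,0,1]
    - [-0.02,-0.3,0.0,0,0,0,1]
    - [-0.02,-0.3,0.0,0,0,0,1]
    - [-0.02,-0.3,0.0,0,0,0,1]

```text
time_s: 1.68
position: [0.4986, 0.1103, 0.3024]
tcp_rot: [[0.987, -0.162, -0.001], [-0.162, -0.987, 0.001], [-0.001, -0.0, -1.0]]
wrist_force: [0.5, 0.1, -0.1]
gripper_width: 0.006
```

```bash
python3 -c "
from h import *
goto(loc(D,-115,75),.21,-9.6)"
```

```text
shift [-0.0889 -0.2426  0.0926] turn [-0.0004  0.0006  0.0048] F [ 0.5  0.1 -0.1] t 1.6833 j [  5.  13.  97.   0.  69. 104.]
```

Call:
servo_tool:
  targets:
    - [-0.089,-0.243,0.092,0,0,0.005,1]
    - [-0.089,-0.243,0.092,0,0,0.005,1]
    - [-0.089,-0.243,0.092,0,0,0.005,1]
    - [-0.089,-0.243,0.092,0,0,0.005,1]
    - [-0.089,-0.243,0.092,0,0,0.005,1]
    - [-0.089,-0.243,0.092,0,0,0.005,1]
    - [-0.089,-0.243,0.092,0,0,0.005,1]
    - [-0.089,-0.243,0.092,0,0,0.005,1]
    - [-0.089,-0.243,0.092,0,0,0.005,1]

```text
time_s: 2.43
position: [0.4515, 0.3613, 0.2098]
tcp_rot: [[0.985, -0.17, -0.001], [-0.17, -0.985, -0.002], [-0.001, 0.002, -1.0]]
wrist_force: [0.3, 0.3, 0.1]
gripper_width: 0.006
```

```bash
python3 -c "
from h import *
goto(loc(D,-115,75),.175,-9.6)
snap('top','t1.png');snap('side','s1.png')
a=cv2.imread('pics/t1.png');b=cv2.imread('pics/s1.png')
g=lambda x:np.clip((x/255.)**.6*255,0,255).astype('uint8')
cv2.imwrite('pics/t1c.png',np.hstack([g(cv2.resize(a[190:310,100:260],None,fx=2.5,fy=2.5)),g(cv2.resize(b[230:350,205:365],None,fx=2.5,fy=2.5))]))"
```

```text
shift [-0.0018 -0.0026  0.0348] turn [ 0.002   0.0011 -0.0033] F [0.3 0.3 0.1] t 2.4333 j [ 32.  24.  95.  -0.  61. 132.]
```

View pics/t1c.png

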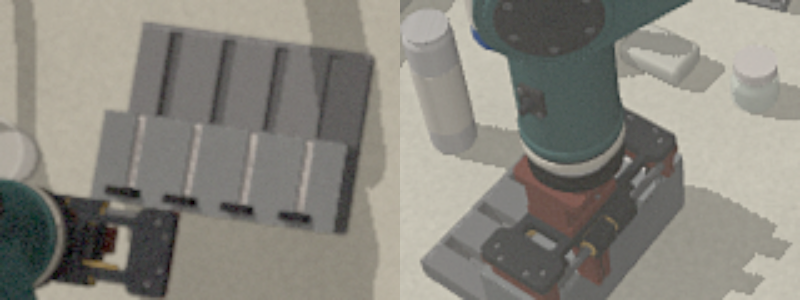

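The tool is behind the leftmost bay's tab (crop at about (122,190)), high and clear of the rest. Next I go down and push.

Call:
servo_tool:
  targets:
    - [-0.002,-0.003,0.035,0.002,0,-0.003,1]
    - [-0.002,-0.003,0.035,0,0,-0.003,1]
    - [0.028,-0.003,0.035,0,0,-0.003,1]
    - [0.05,-0.003,0.035,0,0,-0.003,1]
    - [0.065,-0.003,0.035,0,0,-0.003,1]
    - [0.08,-0.003,0.035,0,0,-0.003,1]
    - [0.09,-0.003,0.035,0,0,-0.003,1]
    - [0.09,-0.003,0.035,0,0,-0.003,1]
    - [0.09,-0.003,0.035,0,0,-0.003,1]

```text
time_s: 3.28
position: [0.5384, 0.3473, 0.1756]
tcp_rot: [[0.985, -0.171, -0.008], [-0.171, -0.985, -0.002], [-0.007, 0.003, -1.0]]
wrist_force: [-7.6, 1.8, 0.0]
gripper_width: 0.009
```

```bash
python3 -c "
from h import *
goto(loc(D,-14,75),.175,-9.6)
snap('top','t2.png');snap('side','s2.png')
a=cv2.imread('pics/t2.png');b=cv2.imread('pics/s2.png')
g=lambda x:np.clip((x/255.)**.6*255,0,255).astype('uint8')
cv2.imwrite('pics/t2c.png',np.hstack([g(cv2.resize(a[190:310,100:260],None,fx=2.5,fy=2.5)),g(cv2.resize(b[230:350,205:365],None,fx=2.5,fy=2.5))]))"
```

```text
shift [ 0.0111 -0.0019  0.0005] turn [ 0.003   0.0074 -0.0045] F [-7.6  1.8  0. ] t 3.2833 j [ 27.  31.  88.   0.  61. 126.]
```

View pics/t2c.png

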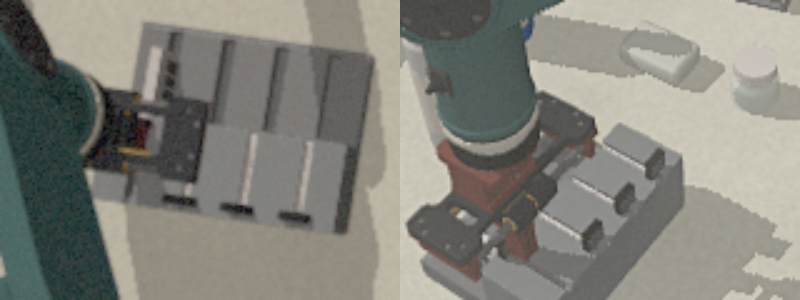

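The cassette is emerging into the leftmost channel (crop at (155,75)). The force is 7.8 N, so the slide is not fully forward yet. I keep pushing.

Call:
servo_tool:
  targets:
    - [0.006,-0.001,0,0,0,0,1]
    - [0.011,-0.001,0,0,0,0,1]
    - [0.013,-0.001,0,0,0,0,1]
    - [0.013,-0.001,0,0,0,0,1]

```text
time_s: 3.72
position: [0.5502, 0.3455, 0.1755]
tcp_rot: [[0.985, -0.17, -0.01], [-0.171, -0.985, -0.003], [-0.009, 0.005, -1.0]]
wrist_force: [-9.3, -0.8, 1.7]
gripper_width: 0.004
```

Call:
servo_tool:
  targets:
    - [0.003,0,0,0,0,0,1]
    - [0.005,0,0,0,0,0,1]
    - [0.005,0,0,0,0,0,1]

```text
time_s: 3.97
position: [0.5518, 0.3452, 0.1755]
tcp_rot: [[0.985, -0.171, -0.016], [-0.171, -0.985, -0.003], [-0.015, 0.006, -1.0]]
wrist_force: [-17.6, 0.7, 7.3]
gripper_width: 0.01
```

```bash
python3 -c "
from h import *
goto(loc(D,-14,75),.175,-9.6)
snap('top','t3.png')
a=cv2.imread('pics/t3.png')
g=lambda x:np.clip((x/255.)**.6*255,0,255).astype('uint8')
cv2.imwrite('pics/t3c.png',g(cv2.resize(a[190:310,100:260],None,fx=4,fy=4)))"
```

```text
shift [-0.0024 -0.0017  0.0005] turn [ 0.0057  0.0155 -0.004 ] F [-17.6   0.7   7.3] t 3.9667 j [ 26.  32.  87.   0.  62. 126.]
```

View pics/t3c.png

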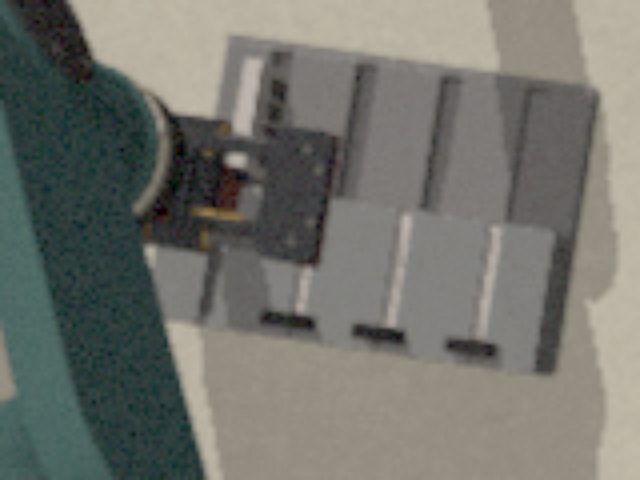

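Fully pressed: it hit the end stop at 17 N. Now I retract, shift 50 mm to the next bay and repeat.

Call:
servo_tool:
  targets:
    - [-0.04,-0.001,0,0,0,0,1]
    - [-0.08,-0.001,0,0,0,0,1]
    - [-0.107,-0.001,0,0,0,0,1]
    - [-0.107,0.024,0,0,0,0,1]
    - [-0.107,0.049,0,0,0,0,1]
    - [-0.107,0.049,0,0,0,0,1]
    - [-0.107,0.049,0,0,0,0,1]

```text
time_s: 4.6
position: [0.445, 0.3154, 0.1769]
tcp_rot: [[0.985, -0.171, -0.0], [-0.171, -0.985, -0.0], [0.0, 0.0, -1.0]]
wrist_force: [0.0, -0.2, 0.9]
gripper_width: 0.006
```

```bash
python3 -c "
from h import *
goto(loc(D,-11,25),.175,-9.6)
snap('top','t4.png');snap('side','s4.png')
a=cv2.imread('pics/t4.png');b=cv2.imread('pics/s4.png')
g=lambda x:np.clip((x/255.)**.6*255,0,255).astype('uint8')
cv2.imwrite('pics/t4c.png',np.hstack([g(cv2.resize(a[190:310,100:260],None,fx=2.5,fy=2.5)),g(cv2.resize(b[250:370,205:365],None,fx=2.5,fy=2.5))]))"
```

```text
shift [0.1009 0.0006 0.0019] turn [ 0.0003 -0.     -0.0044] F [ 0.  -0.2  0.9] t 4.6 j [ 28.  25. 101.  -0.  54. 128.]
```

View pics/t4c.png

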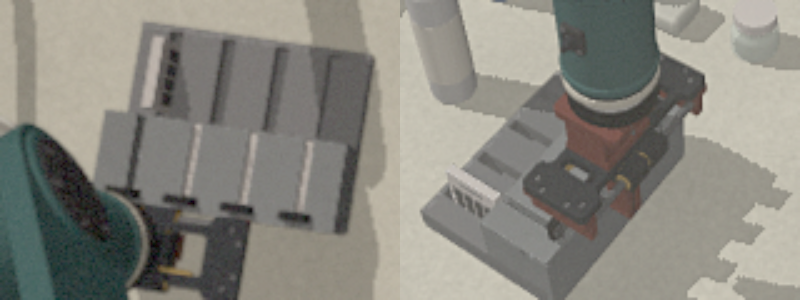

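Cassette 1 stands upright in its channel (top crop (153,75)) and its tab is back home. Next is bay 2.

Call:
servo_tool:
  targets:
    - [0.03,0,0,0,0,0,1]
    - [0.05,0,0,0,0,0,1]
    - [0.07,0,0,0,0,0,1]
    - [0.085,0,0,0,0,0,1]
    - [0.095,0,0,0,0,0,1]
    - [0.102,0,0,0,0,0,1]
    - [0.106,0,0,0,0,0,1]
    - [0.106,0,0,0,0,0,1]

```text
time_s: 5.37
position: [0.5439, 0.3, 0.1755]
tcp_rot: [[0.985, -0.17, -0.014], [-0.17, -0.985, -0.0], [-0.014, 0.003, -1.0]]
wrist_force: [-18.6, 2.9, 13.8]
gripper_width: 0.008
```

Call:
servo_tool:
  targets:
    - [-0.04,0,0,0,0,0,1]
    - [-0.08,0,0,0,0,0,1]
    - [-0.106,0,0,0,0,0,1]
    - [-0.106,0.025,0,0,0,0,1]
    - [-0.106,0.05,0,0,0,0,1]
    - [-0.106,0.05,0,0,0,0,1]
    - [-0.106,0.05,0,0,0,0,1]

```text
time_s: 5.95
position: [0.437, 0.2678, 0.1761]
tcp_rot: [[0.985, -0.17, 0.0], [-0.17, -0.985, 0.0], [0.0, -0.0, -1.0]]
wrist_force: [-0.6, -0.4, 0.2]
gripper_width: 0.004
```

Call:
servo_tool:
  targets:
    - [0.03,0,0,0,0,0,1]
    - [0.05,0,0,0,0,0,1]
    - [0.07,0,0,0,0,0,1]
    - [0.085,0,0,0,0,0,1]
    - [0.095,0,0,0,0,0,1]
    - [0.102,0,0,0,0,0,1]
    - [0.106,0,0,0,0,0,1]
    - [0.106,0,0,0,0,0,1]

```text
time_s: 6.62
position: [0.5355, 0.2513, 0.1751]
tcp_rot: [[0.985, -0.17, -0.015], [-0.17, -0.985, 0.0], [-0.015, 0.002, -1.0]]
wrist_force: [-20.4, 4.2, 15.5]
gripper_width: 0.009
```

Call:
servo_tool:
  targets:
    - [-0.04,0,0,0,0,0,1]
    - [-0.08,0,0,0,0,0,1]
    - [-0.106,0,0,0,0,0,1]
    - [-0.106,0.025,0,0,0,0,1]
    - [-0.106,0.05,0,0,0,0,1]
    - [-0.106,0.05,0,0,0,0,1]
    - [-0.106,0.05,0,0,0,0,1]

```text
time_s: 7.2
position: [0.4291, 0.2191, 0.176]
tcp_rot: [[0.985, -0.17, 0.001], [-0.17, -0.985, 0.001], [0.001, -0.001, -1.0]]
wrist_force: [0.0, -0.4, 0.4]
gripper_width: 0.006
```

Call:
servo_tool:
  targets:
    - [0.03,0,0,0,0,0,1]
    - [0.05,0,0,0,0,0,1]
    - [0.07,0,0,0,0,0,1]
    - [0.085,0,0,0,0,0,1]
    - [0.095,0,0,0,0,0,1]
    - [0.102,0,0,0,0,0,1]
    - [0.106,0,0,0,0,0,1]
    - [0.106,0,0,0,0,0,1]

```text
time_s: 7.87
position: [0.527, 0.2024, 0.1748]
tcp_rot: [[0.985, -0.17, -0.015], [-0.17, -0.985, 0.001], [-0.015, 0.002, -1.0]]
wrist_force: [-19.3, 3.6, 14.9]
gripper_width: 0.002
```

Call:
servo_tool:
  targets:
    - [-0.04,0,0,0,0,0,1]
    - [-0.08,0,0,0,0,0,1]
    - [-0.106,0,0,0,0,0,1]
    - [-0.106,0,-0.04,0,0,0,1]
    - [-0.106,0,-0.08,0,0,0,1]
    - [-0.106,0,-0.12,0,0,0,1]
    - [-0.106,0,-0.12,0,0,0,1]

```text
time_s: 8.45
position: [0.433, 0.2216, 0.3035]
tcp_rot: [[0.986, -0.168, 0.014], [-0.168, -0.986, 0.005], [0.013, -0.008, -1.0]]
wrist_force: [1.0, 0.3, 0.6]
gripper_width: 0.007
```

```bash
python3 -c "
from h import *
goto(loc(D,36,-75),.3,-9.6)
snap('top','t5.png');snap('side','s5.png')
a=cv2.imread('pics/t5.png');b=cv2.imread('pics/s5.png')
g=lambda x:np.clip((x/255.)**.6*255,0,255).astype('uint8')
cv2.imwrite('pics/t5c.png',np.hstack([g(cv2.resize(a[190:310,100:260],None,fx=2.5,fy=2.5)),g(cv2.resize(b[250:370,205:365],None,fx=2.5,fy=2.5))]))"
```

```text
shift [0.144  0.0065 0.0052] turn [-0.0077 -0.0126 -0.0012] F [1.  0.3 0.6] t 8.45 j [ 19.  11. 101.   0.  68. 119.]
```

View pics/t5.png

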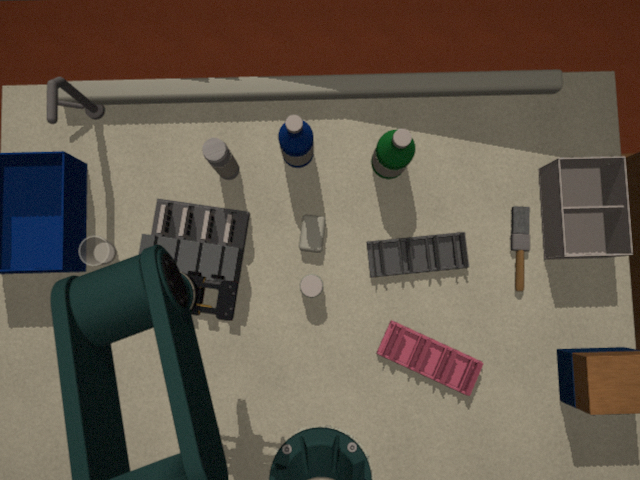

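View pics/t5c.png

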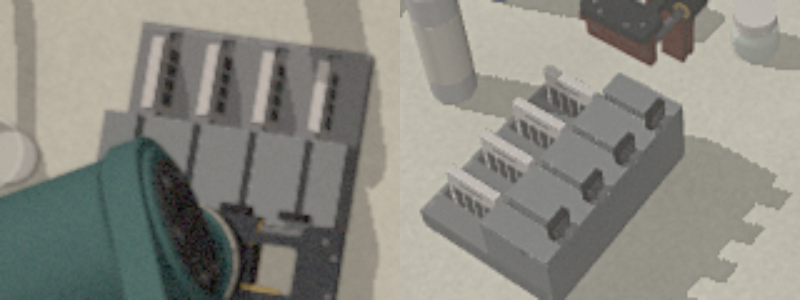

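All four cassettes now stand in their channels (top (165,218), (187,221), (208,225), (230,228)) and all tabs are home. Next I measure the cassette tops and refine the rack pose.

```bash
cat >> h.py <<'E'
def rackpose(f,show=True):
    im=cv2.imread('pics/'+f); hsv=cv2.cvtColor(im,cv2.COLOR_BGR2HSV); 
    return im
E
python3 - <<'E'
from h import *
np.set_printoptions(precision=4,suppress=True)
im=cv2.imread('pics/t5.png')
g=cv2.cvtColor(im,cv2.COLOR_BGR2GRAY)
S=4; sub=cv2.resize(g[185:260,140:260],None,fx=S,fy=S,interpolation=cv2.INTER_CUBIC)
m=(sub>150).astype('uint8')
n,l,st,c=cv2.connectedComponentsWithStats(m)
for i in range(1,n):
    if 200<st[i,4]<4000:
        pts=np.argwhere(l==i)[:,::-1].astype('float32'); r=cv2.minAreaRect(pts)
        bp=cv2.boxPoints(r); 
        to=lambda p:onz('top',140+(p[0]+.5)/S-.5,185+(p[1]+.5)/S-.5,.078)
        w=to(r[0]); a=np.radians(D[1]); d=w[:2]-D[0]
        ws=np.array([to(p)[:2] for p in bp]); e=[np.linalg.norm(ws[0]-ws[1]),np.linalg.norm(ws[1]-ws[2])]
        print(st[i],'dock',np.round(1e3*np.array([d[0]*np.cos(a)+d[1]*np.sin(a),-d[0]*np.sin(a)+d[1]*np.cos(a)]),1),'world',w[:2],np.array(e)*1e3)
# rack edges
print(im[255,380:470:8].tolist(), im[255,350:366:5].tolist(), im[300,420].tolist())
cv2.imwrite('pics/r5.png',np.clip((cv2.resize(im[222:290,358:478],None,fx=6.5,fy=6.5,interpolation=2)/255.)**.5*255,0,255).astype('uint8'))
E
```

```text
[[38, 40, 44], [75, 78, 79], [72, 73, 76], [49, 48, 51], [53, 55, 58], [71, 75, 80], [57, 58, 62], [45, 46, 51], [73, 76, 79], [63, 65, 66], [58, 60, 61], [110, 127, 136]] [[130, 152, 161], [127, 148, 157], [126, 146, 156], [123, 144, 153]] [124, 145, 156]
```

View pics/r5.png

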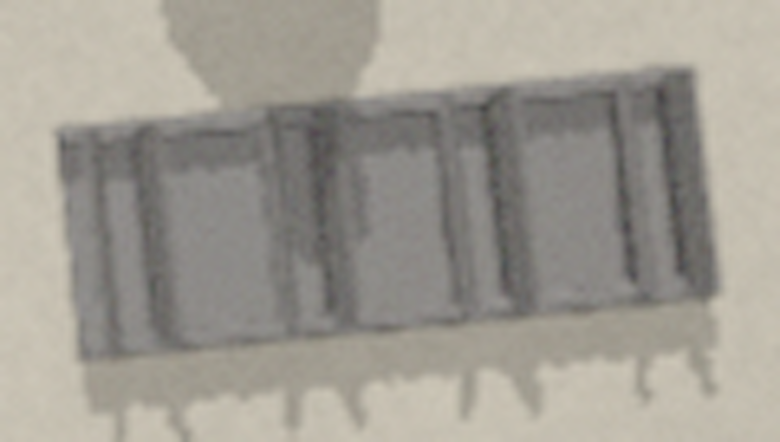

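```bash
cat > rk.py <<'E'
from h import *
from scipy.optimize import least_squares
def rack(im,T,lo=100):
    # edges of rack silhouette in top view; T approx corners (TL,TR,BR,BL) px ; sub-pixel edge search across each side
    g=cv2.GaussianBlur(cv2.cvtColor(im,cv2.COLOR_BGR2GRAY),(3,3),0).astype('float32')
    T=np.array(T,float); out=[]
    # sides: top(x=+43,z=.035), right(y=-116,z=.035), bottom(x=-43,z=0), left(y=+116,z=0)
    for k,(z,ax,val) in enumerate([(.035,0,.043),(.035,1,-.116),(0,0,-.043),(0,1,.116)]):
        a,b=T[k],T[(k+1)%4]; d=(b-a)/np.linalg.norm(b-a); n=np.array([d[1],-d[0]]) # outward
        for f in np.linspace(.15,.85,21):
            p=a+f*(b-a); s=np.arange(-5,5.01,.25); q=p+s[:,None]*n
            v=cv2.remap(g,q[:,0].astype('float32')[None],q[:,1].astype('float32')[None],1)[0]
            dv=np.gradient(v); i=dv.argmax()
            out.append((z,ax,val,onz('top',*q[i],z)[:2]))
    def res(x):
        c,s=np.cos(x[2]),np.sin(x[2]); 
        return [((o[3][0]-x[0])*c+(o[3][1]-x[1])*s if o[1]==0 else -(o[3][0]-x[0])*s+(o[3][1]-x[1])*c)-o[2] for o in out]
    r=least_squares(res,[.507,-.24,.067],loss='soft_l1',f_scale=.001)
    e=np.array(res(r.x)).reshape(4,-1)*1e3
    return r.x[:2],np.degrees(r.x[2]),e.mean(1),e.std(1)
E
python3 - <<'E'
from rk import *
np.set_printoptions(precision=4,suppress=True)
im=cv2.imread('pics/t5.png')
f=lambda u,v:(358+u/6.5-.42,222+v/6.5-.42)
print(rack(im,[f(58,130),f(693,68),f(718,299),f(80,358)]))
# side view rack
b=cv2.imread('pics/s5.png'); cv2.imwrite('pics/rs.png',np.clip((cv2.resize(b[170:245,320:395],None,fx=8,fy=8,interpolation=2)/255.)**.5*255,0,255).astype('uint8'))
# cassettes
g=cv2.cvtColor(im,cv2.COLOR_BGR2GRAY)
S=4; G=cv2.resize(g,None,fx=S,fy=S,interpolation=cv2.INTER_CUBIC)
poly=np.array([proj('top',[*loc(D,x,y),.03]) for x,y in((2,103),(82,103),(82,-103),(2,-103))])
pm=np.zeros_like(G); cv2.fillPoly(pm,[np.int32((poly+.5)*S)],1)
m=((G>115)&(pm>0)).astype('uint8'); n,l,st,c=cv2.connectedComponentsWithStats(m)
a=np.radians(D[1])
for i in range(1,n):
    if st[i,4]>200:
        pts=np.argwhere(l==i)[:,::-1].astype('float32'); r=cv2.minAreaRect(pts); bp=cv2.boxPoints(r)
        to=lambda p:onz('top',(p[0]+.5)/S-.5,(p[1]+.5)/S-.5,.078)
        w=to(r[0]); d=w[:2]-D[0]; ws=np.array([to(p)[:2] for p in bp]); e=[np.linalg.norm(ws[0]-ws[1]),np.linalg.norm(ws[1]-ws[2])]
        print('dock',np.round(1e3*np.array([d[0]*np.cos(a)+d[1]*np.sin(a),-d[0]*np.sin(a)+d[1]*np.cos(a)]),1),'world',w[:2],np.array(e)*1e3)
E
```

```text
(array([ 0.5073, -0.2411]), np.float64(3.8496446305452445), array([-0.9506,  3.4353,  0.9778, -3.3875]), array([1.3417, 0.6549, 0.9939, 0.6352]))
dock [37.4 74.5] world [0.6003 0.3382] [63.8892  9.8936]
dock [37.4 24.7] world [0.592  0.2891] [64.0014 10.2529]
dock [ 37.6 -25.2] world [0.5839 0.2399] [63.191   9.7162]
dock [ 27.6 -75.2] world [0.5657 0.1923] [44.2904  9.8058]
```

View pics/rs.png

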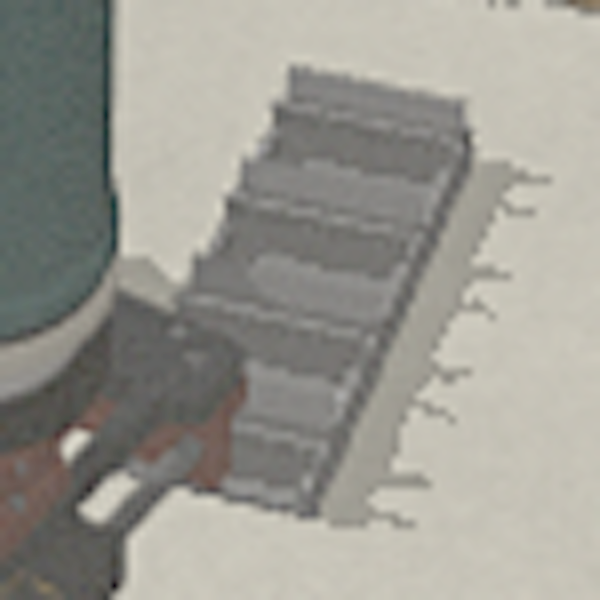

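```bash
cat >> rk.py <<'E'
def rect(im,K,z,sc=3,X=60,Y=130):
    src=[];dst=[]
    for x,y in((X,Y),(X,-Y),(-X,-Y),(-X,Y)):
        src.append(proj('top',[*loc(K,x,y),z])); dst.append(((Y-y)*sc,(X-x)*sc))
    H=cv2.getPerspectiveTransform(np.float32(src),np.float32(dst)); return cv2.warpPerspective(im,H,(2*Y*sc,2*X*sc),flags=2)
E
python3 - <<'E'
from rk import *
im=cv2.imread('pics/t5.png')
r=rect(im,(np.array([.5073,-.2411]),3.85),.035)
r=np.clip((r/255.)**.5*255,0,255).astype('uint8')
for y in(-96,-32,32,96):
    for d in(-10,10): cv2.line(r,(int((130-y-d)*3),0),(int((130-y-d)*3),60),(0,0,255),1)
for x in(-35,35,-43,43): cv2.line(r,(0,int((60-x)*3)),(60,int((60-x)*3)),(255,0,0),1)
cv2.imwrite('pics/rr.png',r)
E
```

View pics/rr.png

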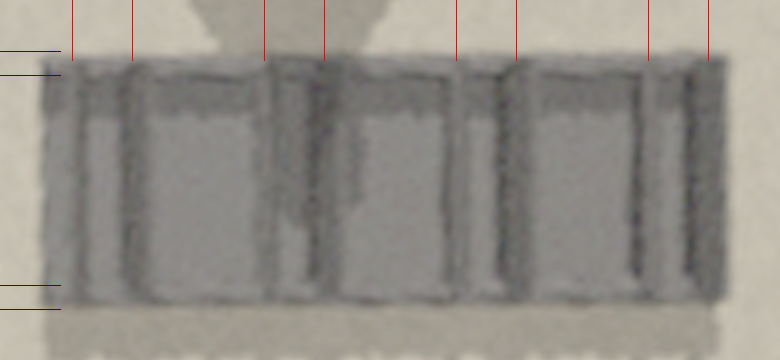

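```bash
python3 - <<'E'
from rk import *
np.set_printoptions(precision=4,suppress=True)
K=(np.array([.5073,-.2433]),3.85)
print(onz('side',320+318/8-.45,170+515/8-.45,0), loc(K,-43,116))
# side: near-fin light lines & robot-side ends
for u,v in((465,145),(420,232),(370,333),(325,445)): 
    w=onz('side',320+u/8-.45,170+v/8-.45,.035)[:2]-K[0]; a=np.radians(K[1]); print(np.round(1e3*np.array([w[0]*np.cos(a)+w[1]*np.sin(a),-w[0]*np.sin(a)+w[1]*np.cos(a)]),1))
# cassette tops in side to compare frames
b=cv2.imread('pics/s5.png'); cv2.imwrite('pics/ds.png',np.clip((cv2.resize(b[270:350,210:330],None,fx=6.5,fy=6.5,interpolation=2)/255.)**.5*255,0,255).astype('uint8'))
E
```

```text
[ 0.4579 -0.1352  0.    ] [ 0.4566 -0.1304]
[-43.6 -81.1]
[-41.6 -22.2]
[-40.3  42.4]
[-42.6 108.5]
```

View pics/ds.png

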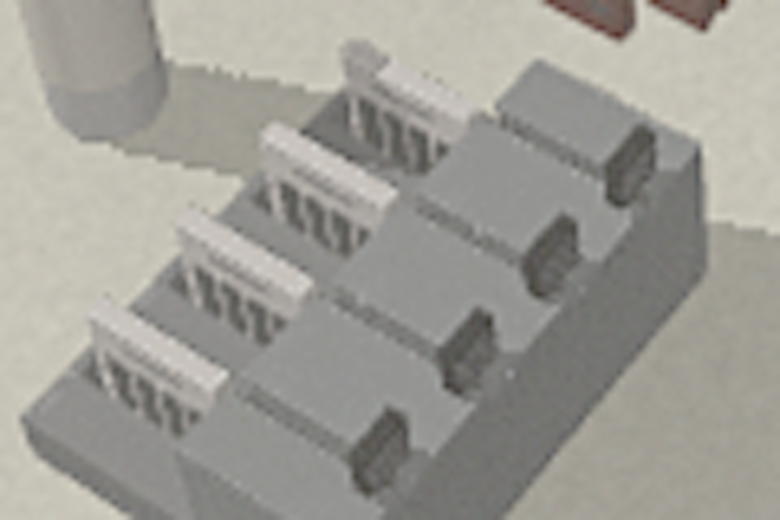

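```bash
sed -i 's/K=\[np.array(\[.5074,-.24\]),3.83\]/K=[np.array([.5073,-.2433]),3.85]/' h.py; python3 - <<'E'
from h import *
np.set_printoptions(precision=4,suppress=True)
for u,v in((225,378),(92,312)): print(onz('side',210+u/6.5-.42,270+v/6.5-.42,.078))
print(loc(D,37.4-32,74.7),loc(D,37.4+32,74.7))
goto(loc(D,37.4,-75),.22,-9.6)
E
```

```text
[0.5682 0.3422 0.078 ]
[0.6289 0.3373 0.078 ]
[0.5688 0.3438] [0.6319 0.3331]
shift [0.1475 0.005  0.0786] turn [-0.0035 -0.0052 -0.0014] F [-1.1  0.9 -1.1] t 8.55 j [ 19.  11. 101.   0.  68. 119.]
```

Call:
servo_tool:
  targets:
    - [0.04,0.005,0.01,0,0,0,0.66]
    - [0.08,0.005,0.03,0,0,0,0.66]
    - [0.12,0.005,0.06,0,0,0,0.66]
    - [0.1475,0.005,0.079,0,-0.003,0,0.66]
    - [0.1475,0.005,0.079,0,-0.003,0,0.66]
    - [0.1475,0.005,0.079,0,-0.003,0,0.66]

```text
time_s: 9.05
position: [0.5728, 0.1885, 0.2123]
tcp_rot: [[0.985, -0.17, -0.009], [-0.17, -0.985, -0.0], [-0.009, 0.002, -1.0]]
wrist_force: [-0.3, -0.1, 0.0]
gripper_width: 0.337
```

```bash
python3 - <<'E'
from h import *
goto(loc(D,37.4,-75),.123,-9.6); print(arm.state()['gripper_width'])
a=snap('top','t6.png')[:,:,::-1];b=snap('side','s6.png')[:,:,::-1]
g=lambda x:np.clip((x/255.)**.6*255,0,255).astype('uint8')
cv2.imwrite('pics/t6c.png',np.hstack([g(cv2.resize(a[180:300,140:300],None,fx=2.5,fy=2.5)),g(cv2.resize(b[230:350,205:365],None,fx=2.5,fy=2.5))]))
E
```

```text
shift [ 0.0029 -0.0029  0.0892] turn [ 0.0021  0.0092 -0.0035] F [-0.3 -0.1  0. ] t 9.05 j [ 12.  26.  91.   0.  63. 111.]
0.33666894035443506
```

View pics/t6c.png

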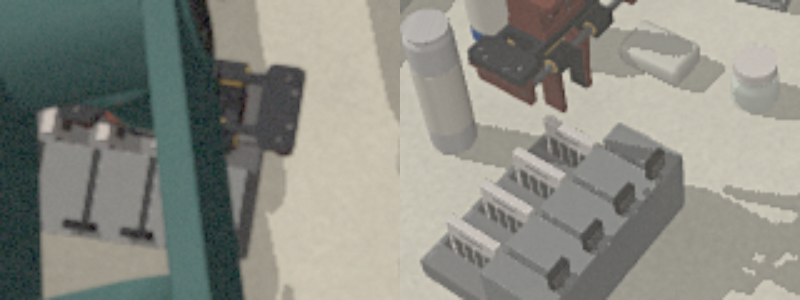

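The half-open gripper is over the bay-0 cassette (side crop (570,140)), with its fingers on either side. Next I go down and grip.

Call:
servo_tool:
  targets:
    - [0.003,-0.003,0.0,0,0.009,-0.003,0.66]
    - [0.003,-0.003,0.03,0,0.009,-0.003,0.66]
    - [0.003,-0.003,0.06,0,0.009,-0.003,0.66]
    - [0.003,-0.003,0.08,0,0.009,-0.003,0.66]
    - [0.003,-0.003,0.089,0,0.009,-0.003,0.66]
    - [0.003,-0.003,0.089,0,0.009,-0.003,0.66]
    - [0.003,-0.003,0.089,0,0.009,-0.003,0.66]

```text
time_s: 9.73
position: [0.5758, 0.192, 0.1288]
tcp_rot: [[0.986, -0.165, 0.007], [-0.165, -0.986, -0.001], [0.007, -0.001, -1.0]]
wrist_force: [-0.1, 0.6, -0.4]
gripper_width: 0.338
```

```bash
python3 - <<'E'
from h import *
goto(loc(D,37.4,-75),.123,-9.6); print(arm.state()['gripper_width'])
a=snap('top','t7.png')[:,:,::-1];b=snap('side','s7.png')[:,:,::-1]
g=lambda x:np.clip((x/255.)**.6*255,0,255).astype('uint8')
cv2.imwrite('pics/t7c.png',g(cv2.resize(b[250:330,260:360],None,fx=6,fy=6)))
E
```

```text
shift [-0.0003  0.0013  0.0058] turn [-0.0005 -0.007   0.002 ] F [-0.1  0.6 -0.4] t 9.7333 j [ 12.  32.  95.  -0.  52. 112.]
0.33814276401304233
```

View pics/t7c.png

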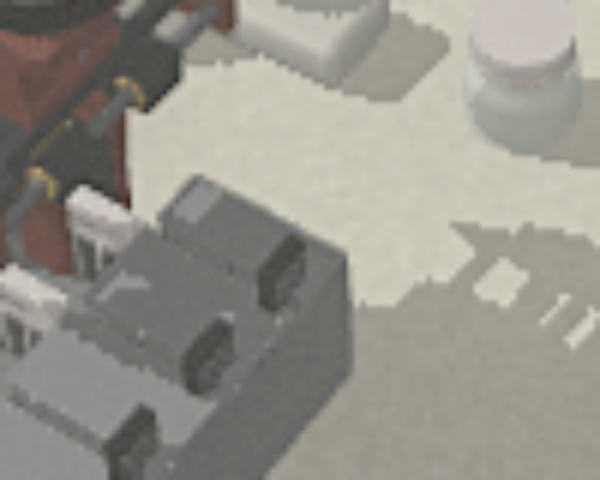

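Call:
servo_tool:
  targets:
    - [0,0.001,0.004,0,-0.004,0.002,0.66]
    - [0,0.001,0.006,0,-0.006,0.002,0.66]
    - [0,0.001,0.006,0,-0.006,0.002,0.66]
    - [0,0.001,0.006,0,-0.006,0.002,1]
    - [0,0.001,0.006,0,-0.006,0.002,1]
    - [0,0.001,0.006,0,-0.006,0.002,1]
    - [0,0.001,0.006,0,-0.006,0.002,1]
    - [0,0.001,0.006,0,-0.006,0.002,1]
    - [0,0.001,0.006,0,-0.006,0.002,1]
  grip_force: 20

```text
time_s: 10.58
position: [0.5757, 0.1905, 0.1217]
tcp_rot: [[0.986, -0.167, 0.0], [-0.167, -0.986, 0.0], [0.0, -0.0, -1.0]]
wrist_force: [-0.2, 0.6, -0.1]
gripper_width: 0.114
```

```bash
python3 - <<'E'
from h import *
goto(loc(D,37.4,-75),.123,-9.6)
E
```

```text
shift [-0.0004 -0.0002 -0.0013] turn [-0.0001 -0.     -0.0006] F [-0.2  0.6 -0.1] t 10.5833 j [ 12.  33.  95.   0.  52. 111.]
```

Call:
servo_tool:
  targets:
    - [0,0,-0.02,0,0,0,1]
    - [0,0,-0.05,0,0,0,1]
    - [0,0,-0.085,0,0,0,1]
    - [0,0,-0.115,0,0,0,1]
    - [0,0,-0.115,0,0,0,1]

```text
time_s: 11.0
position: [0.5789, 0.1913, 0.243]
tcp_rot: [[0.986, -0.167, 0.01], [-0.167, -0.986, 0.002], [0.01, -0.004, -1.0]]
wrist_force: [1.7, -0.1, -0.4]
gripper_width: 0.114
```

```bash
python3 - <<'E'
from h import *
print(arm.state()['gripper_width'],K); goto(loc(K,0,96),.237,3.85)
E
```

```text
0.1144721924578547 [array([ 0.5073, -0.2433]), 3.85]
shift [-0.0204  0.3471  0.0044] turn [-0.0028 -0.0102 -0.2352] F [ 1.7 -0.1 -0.4] t 11.0 j [ 12.  24.  90.   0.  65. 111.]
```

Call:
servo_tool:
  targets:
    - [-0.02,0.345,0,0,0,-0.235,1]
    - [-0.02,0.345,0,0,0,-0.235,1]
    - [-0.02,0.345,0,0,0,-0.235,1]
    - [-0.02,0.345,0,0,0,-0.235,1]
    - [-0.02,0.345,0,0,0,-0.235,1]
    - [-0.02,0.345,0,0,0,-0.235,1]
    - [-0.02,0.345,0,0,0,-0.235,1]
    - [-0.02,0.345,0,0,0,-0.235,1]
    - [-0.02,0.345,0,0,0,-0.235,1]
    - [-0.02,0.345,0,0,0,-0.235,1]

```text
time_s: 11.83
position: [0.4973, -0.1495, 0.2362]
tcp_rot: [[0.998, 0.062, -0.0], [0.062, -0.998, -0.001], [-0.001, 0.001, -1.0]]
wrist_force: [-0.4, 0.4, -0.6]
gripper_width: 0.112
```

Call:
servo_tool:
  targets:
    - [0,0,0,0,0,0,1]
    - [0,0,0,0,0,0,1]
    - [0,0,0,0,0,0,1]
    - [0,0,0,0,0,0,1]

```text
time_s: 12.17
position: [0.4984, -0.1449, 0.2365]
tcp_rot: [[0.998, 0.069, -0.0], [0.069, -0.998, 0.0], [-0.0, -0.0, -1.0]]
wrist_force: [0.4, -0.2, -1.0]
gripper_width: 0.116
```

```bash
python3 - <<'E'
from h import *
goto(loc(K,0,96),.17,3.85)
a=snap('top','t8.png')[:,:,::-1];b=snap('side','s8.png')[:,:,::-1]
cv2.imwrite('pics/s8b.png',b)
E
```

```text
shift [0.0023 0.0028 0.0665] turn [-0.0005  0.0002  0.0016] F [ 0.4 -0.2 -1. ] t 12.1667 j [-24.  18. 101.   0.  61.  62.]
```

View pics/t8.png

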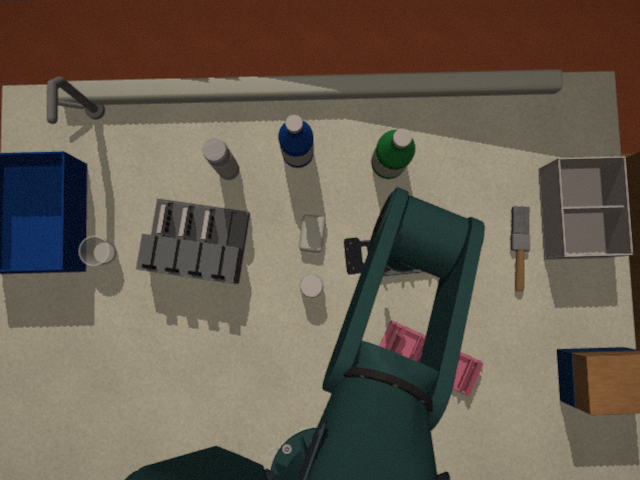

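View pics/s8.png

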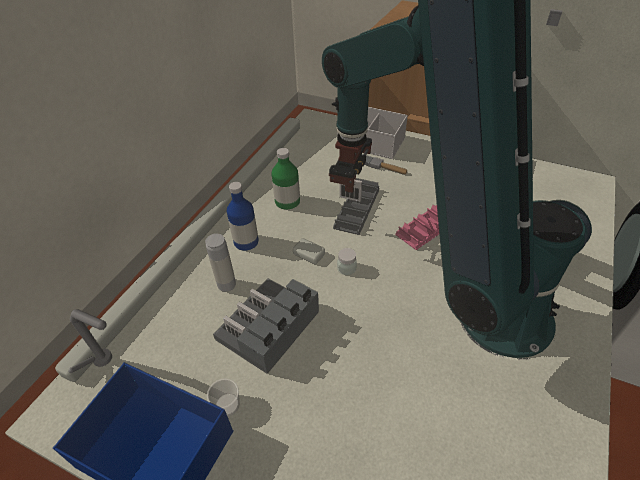

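The cassette is held over the rack's nearest slot (side (350,192)) and the rack looks unmoved. Next I go down to just above the mouth and check.

Call:
servo_tool:
  targets:
    - [0.002,0.003,0.03,0,0,0.002,1]
    - [0.002,0.003,0.06,0,0,0.002,1]
    - [0.002,0.003,0.076,0,0,0.002,1]
    - [0.002,0.003,0.076,0,0,0.002,1]
    - [0.002,0.003,0.076,0,0,0.002,1]
    - [0.002,0.003,0.076,0,0,0.002,1]

```text
time_s: 12.77
position: [0.5012, -0.1491, 0.1616]
tcp_rot: [[0.998, 0.065, 0.001], [0.065, -0.998, -0.0], [0.001, 0.001, -1.0]]
wrist_force: [-0.0, -0.6, 0.1]
gripper_width: 0.11
```

```bash
python3 - <<'E'
from h import *
goto(loc(K,0,96),.12,3.85)
b=snap('side','s9.png')[:,:,::-1]; o=cv2.imread('pics/s5.png')
g=lambda x:np.clip((x/255.)**.5*255,0,255).astype('uint8')
cv2.imwrite('pics/s9c.png',np.hstack([g(cv2.resize(x[165:245,320:400],None,fx=5,fy=5,interpolation=2)) for x in(b,o)]))
E
```

```text
shift [-0.0003 -0.0016  0.0416] turn [ 0.0005 -0.0012 -0.0018] F [-0.  -0.6  0.1] t 12.7667 j [-24.  24. 105.   0.  51.  62.]
```

View pics/s9c.png

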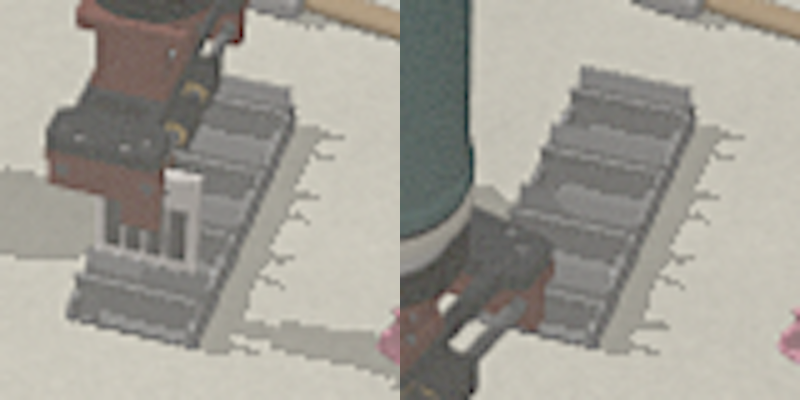

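```bash
python3 - <<'E'
from h import *
for x,y,z in((-32,101,.048),(32,101,.048),(-32,101,.118)):
    p=proj('side',[*(loc(K,x,y)),z]); print((p-[320,165])*5)
goto(loc(K,0,96),.12,3.85)
E
```

```text
[188.71862536 273.2102291 ]
[ 88.71787888 249.34830423]
[193.14474029 185.38422802]
shift [-0.0005 -0.0018  0.0419] turn [ 0.001  -0.0021 -0.002 ] F [ 0.1  0.6 -1. ] t 12.8167 j [-24.  24. 105.   0.  51.  62.]
```

```bash
python3 - <<'E'
from h import *
b=cv2.imread('pics/s9.png')
g=lambda x:np.clip((x/255.)**.5*255,0,255).astype('uint8')
S=14;c=g(cv2.resize(b[195:237,332:377],None,fx=S,fy=S,interpolation=2))
def dot(P,col):
    p=(proj('side',P)-[332,195]+.5)*S; cv2.circle(c,tuple(int(v) for v in p),5,col,1); print(p.round())
s=arm.state(); cas=lambda x,y,z: s['position']+s['tcp_rot']@np.array([x,y,.1137-z])
for x in(-.032,.032): dot(cas(x,-.005,0),(0,0,255)); dot(cas(x,-.005,.07),(0,0,255))
for x,y,z in((-43,116,0),(43,116,0),(-43,106,.035),(-43,-106,.035),(43,106,.035)): dot([*loc(K,x,y),z],(0,255,0))
cv2.imwrite('pics/s9d.png',c)
E
```

```text
[367. 345.]
[380. 100.]
[ 87. 278.]
[90. 33.]
[387. 568.]
[ 17. 476.]
[407. 422.]
[ 673. -159.]
[ 32. 332.]
```

View pics/s9d.png

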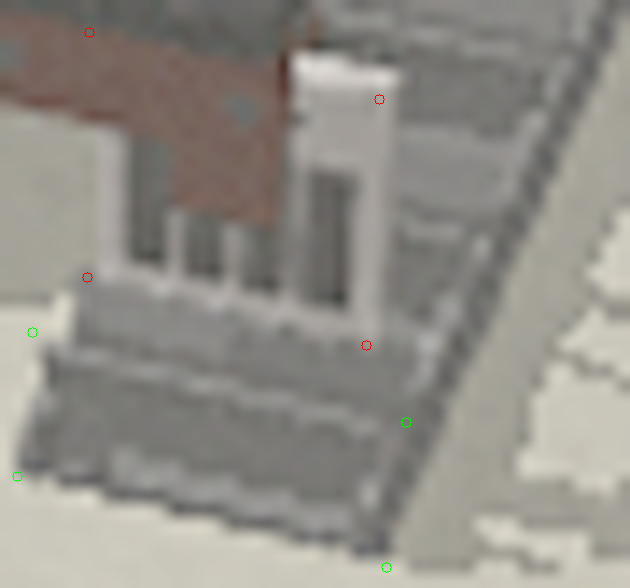

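Call:
servo_tool:
  targets:
    - [0.0015,-0.003,0,0,0,0,1]
    - [0.0015,-0.003,0.008,0,0,0,1]
    - [0.0015,-0.003,0.015,0,0,0,1]
    - [0.0015,-0.003,0.022,0,0,0,1]
    - [0.0015,-0.003,0.022,0,0,0,1]
    - [0.0015,-0.003,0.022,0,0,0,1]

```text
time_s: 13.32
position: [0.5012, -0.1459, 0.1379]
tcp_rot: [[0.998, 0.065, -0.002], [0.065, -0.998, 0.001], [-0.001, -0.001, -1.0]]
wrist_force: [-0.2, -0.1, -0.4]
gripper_width: 0.111
```

```bash
python3 - <<'E'
from h import *
goto(loc(K,0,96),.12,3.85)
b=snap('side','s10.png')[:,:,::-1]
g=lambda x:np.clip((x/255.)**.5*255,0,255).astype('uint8')
cv2.imwrite('pics/s10c.png',g(cv2.resize(b[195:237,332:377],None,fx=14,fy=14,interpolation=2)))
E
```

```text
shift [-0.0005  0.0016  0.0179] turn [-0.0008  0.0015 -0.0024] F [-0.2 -0.1 -0.4] t 13.3167 j [-24.  26. 106.   0.  48.  62.]
```

View pics/s10c.png

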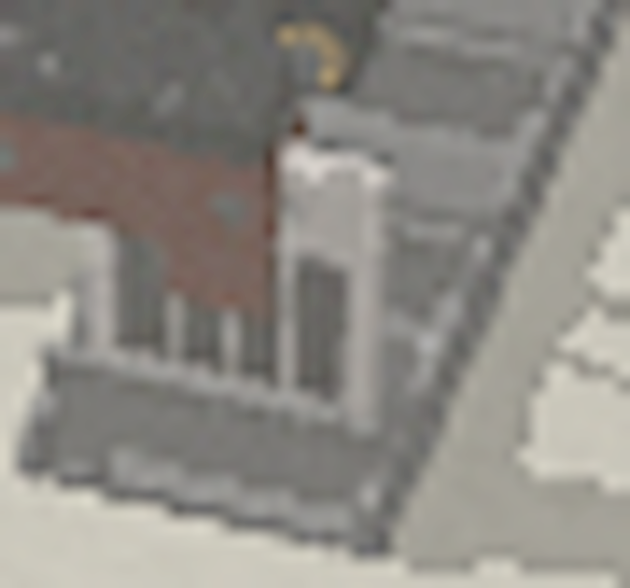

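Call:
servo_tool:
  targets:
    - [0.0005,0.001,0.006,0,0,0,1]
    - [0.0005,0.001,0.011,0,0,0,1]
    - [0.0005,0.001,0.015,0,0,0,1]
    - [0.0005,0.001,0.017,0,0,0,1]
    - [0.0005,0.001,0.017,0,0,0,1]

```text
time_s: 13.78
position: [0.5018, -0.1468, 0.121]
tcp_rot: [[0.998, 0.065, -0.001], [0.065, -0.998, 0.001], [-0.001, -0.001, -1.0]]
wrist_force: [-0.7, -0.8, -0.5]
gripper_width: 0.113
```

```bash
python3 - <<'E'
from h import *
goto(loc(K,0,96),.12,3.85)
E
```

```text
shift [-0.001   0.0006  0.001 ] turn [-0.0007  0.0012 -0.0024] F [-0.7 -0.8 -0.5] t 13.7833 j [-24.  28. 106.   0.  46.  62.]
```

Call:
servo_tool:
  targets:
    - [0,0,0.001,0,0,0,1]
    - [0,0,0.001,0,0,0,1]
    - [0,0,0.001,0,0,0,0.66]
    - [0,0,0.001,0,0,0,0.66]
    - [0,0,0.001,0,0,0,0.66]
    - [0,0,-0.03,0,0,0,0.66]
    - [0,0,-0.07,0,0,0,0.66]
    - [0,0,-0.11,0,0,0,0.66]
    - [0,0,-0.115,0,0,0,0.66]

```text
time_s: 14.53
position: [0.5054, -0.1483, 0.243]
tcp_rot: [[0.998, 0.065, 0.01], [0.065, -0.998, -0.004], [0.009, 0.005, -1.0]]
wrist_force: [1.0, -1.2, 0.5]
gripper_width: 0.342
```

```bash
python3 - <<'E'
from h import *
goto(loc(D,36.5,-25),.237,-9.6)
b=snap('side','s11.png')[:,:,::-1]
g=lambda x:np.clip((x/255.)**.5*255,0,255).astype('uint8')
cv2.imwrite('pics/s11c.png',g(cv2.resize(b[175:240,325:395],None,fx=9,fy=9,interpolation=2)))
E
```

```text
shift [ 0.1024 -0.3827  0.0052] turn [ 0.0036 -0.0099  0.2324] F [ 1.  -1.2  0.5] t 14.5333 j [-24.  18. 100.   0.  61.  62.]
```

View pics/s11c.png

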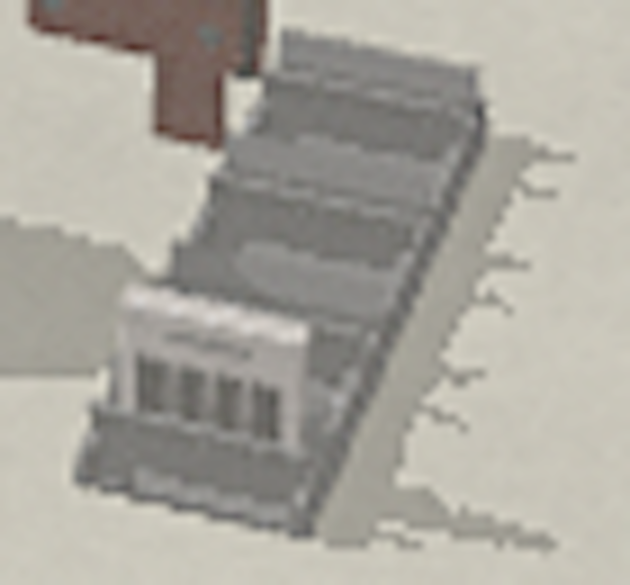

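Cassette 1 is seated upright behind the near fin (side crop (215,370)) and the rack has not moved. Next is the bay-1 cassette.

Call:
servo_tool:
  targets:
    - [0.102,-0.383,0,0,0,0.232,0.66]
    - [0.102,-0.383,0,0,0,0.232,0.66]
    - [0.102,-0.383,0,0,0,0.232,0.66]
    - [0.102,-0.383,0,0,0,0.232,0.66]
    - [0.102,-0.383,0,0,0,0.232,0.66]
    - [0.102,-0.383,0,0,0,0.232,0.66]
    - [0.102,-0.383,0,0,0,0.232,0.66]
    - [0.102,-0.383,0,0,0,0.232,0.66]
    - [0.102,-0.383,0,0,0,0.232,0.66]
    - [0.102,-0.383,0,0,0,0.232,0.66]

```text
time_s: 15.42
position: [0.5789, 0.2452, 0.2352]
tcp_rot: [[0.986, -0.165, -0.001], [-0.165, -0.986, 0.001], [-0.001, -0.0, -1.0]]
wrist_force: [0.7, -0.4, -0.5]
gripper_width: 0.343
```

Call:
servo_tool:
  targets:
    - [0,0,0,0,0,0,0.66]
    - [0,0,0,0,0,0,0.66]
    - [0,0,0,0,0,0,0.66]
    - [0,0,0,0,0,0,0.66]

```text
time_s: 15.75
position: [0.5786, 0.2404, 0.2358]
tcp_rot: [[0.986, -0.167, -0.002], [-0.167, -0.986, -0.001], [-0.002, 0.001, -1.0]]
wrist_force: [0.4, 0.5, -0.7]
gripper_width: 0.344
```

```bash
python3 - <<'E'
from h import *
goto(loc(D,36,-25),.122,-9.6)
E
```

```text
shift [ 0.0039 -0.0007  0.1138] turn [ 0.0011  0.0016 -0.0006] F [ 0.4  0.5 -0.7] t 15.75 j [ 16.  26.  87.  -0.  66. 116.]
```

Call:
servo_tool:
  targets:
    - [0.004,-0.001,0.02,0,0.001,0,0.66]
    - [0.004,-0.001,0.055,0,0.001,0,0.66]
    - [0.004,-0.001,0.085,0,0.001,0,0.66]
    - [0.004,-0.001,0.105,0,0.001,0,0.66]
    - [0.004,-0.001,0.114,0,0.001,0,0.66]
    - [0.004,-0.001,0.114,0,0.001,0,0.66]
    - [0.004,-0.001,0.114,0,0.001,0,0.66]
    - [0.004,-0.001,0.114,0,0.001,0,0.66]

```text
time_s: 16.42
position: [0.5845, 0.2419, 0.1242]
tcp_rot: [[0.986, -0.167, 0.003], [-0.167, -0.986, 0.001], [0.003, -0.001, -1.0]]
wrist_force: [0.5, 0.2, -0.2]
gripper_width: 0.339
```

Call:
servo_tool:
  targets:
    - [0,0,0,0,0,0,1]
    - [0,0,0,0,0,0,1]
    - [0,0,0,0,0,0,1]
    - [0,0,0,0,0,0,1]
    - [0,0,0,0,0,0,1]

```text
time_s: 16.83
position: [0.5838, 0.2423, 0.1236]
tcp_rot: [[0.986, -0.166, 0.002], [-0.166, -0.986, 0.0], [0.002, -0.001, -1.0]]
wrist_force: [-1.7, -0.4, 5.7]
gripper_width: 0.112
```

```bash
python3 - <<'E'
from h import *
goto(loc(D,36,-25),.122,-9.6)
E
```

```text
shift [-0.0012  0.0022  0.0016] turn [-0.0007 -0.0023  0.0006] F [-1.7 -0.4  5.7] t 16.8333 j [ 16.  34.  92.  -0.  54. 116.]
```

Call:
servo_tool:
  targets:
    - [0,0,-0.02,0,0,0,1]
    - [0,0,-0.05,0,0,0,1]
    - [0,0,-0.085,0,0,0,1]
    - [0,0,-0.112,0,0,0,1]
    - [0,0,-0.112,0,0,0,1]
    - [0,0,-0.112,0,0,0,1]

```text
time_s: 17.33
position: [0.5841, 0.2425, 0.2364]
tcp_rot: [[0.986, -0.166, 0.005], [-0.166, -0.986, 0.001], [0.004, -0.002, -1.0]]
wrist_force: [0.1, -0.0, -1.0]
gripper_width: 0.113
```

```bash
python3 - <<'E'
from h import *
print(arm.state()['gripper_width']);goto(loc(K,2,32),.235,3.85)
E
```

```text
0.11348049196877855
shift [-0.0005  0.4602  0.0006] turn [-0.0013 -0.0046 -0.2342] F [ 0.1 -0.  -1. ] t 17.3333 j [ 16.  27.  87.  -0.  66. 116.]
```

Call:
servo_tool:
  targets:
    - [0,0.385,0,0,0,-0.234,1]
    - [0,0.385,0,0,0,-0.234,1]
    - [0,0.385,0,0,0,-0.234,1]
    - [0,0.385,0,0,0,-0.234,1]
    - [0,0.385,0,0,0,-0.234,1]
    - [0,0.385,0,0,0,-0.234,1]
    - [0,0.385,0,0,0,-0.234,1]
    - [0,0.385,0,0,0,-0.234,1]
    - [0,0.385,0,0,0,-0.234,1]
    - [0,0.385,0,0,0,-0.234,1]

```text
time_s: 18.17
position: [0.5174, -0.1421, 0.2329]
tcp_rot: [[0.998, 0.064, -0.002], [0.064, -0.998, -0.001], [-0.002, 0.001, -1.0]]
wrist_force: [0.4, -0.1, -0.6]
gripper_width: 0.115
```

Call:
servo_tool:
  targets:
    - [0,0,0,0,0,0,1]
    - [0,0,0,0,0,0,1]
    - [0,0,0,0,0,0,1]

```text
time_s: 18.42
position: [0.5187, -0.1361, 0.2336]
tcp_rot: [[0.998, 0.067, -0.001], [0.067, -0.998, 0.001], [-0.001, -0.002, -1.0]]
wrist_force: [0.3, -0.4, -0.6]
gripper_width: 0.115
```

```bash
python3 - <<'E'
from h import *
goto(loc(K,2,32),.17,3.85)
b=snap('side','s12.png')[:,:,::-1]
g=lambda x:np.clip((x/255.)**.5*255,0,255).astype('uint8')
cv2.imwrite('pics/s12c.png',g(cv2.resize(b[165:240,325:395],None,fx=8,fy=8,interpolation=2)))
E
```

```text
shift [-0.0165  0.0743  0.0635] turn [-0.0015  0.0009  0.    ] F [ 0.3 -0.4 -0.6] t 18.4167 j [-22.  20.  99.   0.  61.  64.]
```

View pics/s12c.png

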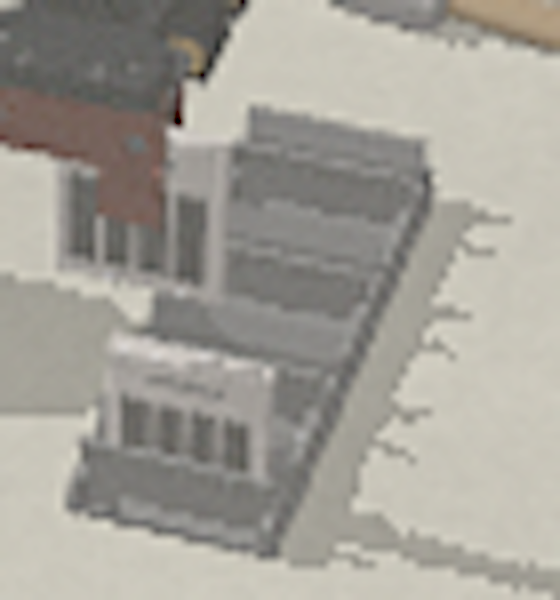

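Call:
servo_tool:
  targets:
    - [-0.008,0.037,0,0,0,0,1]
    - [-0.0165,0.074,0,0,0,0,1]
    - [-0.0165,0.074,0,0,0,0,1]
    - [-0.0165,0.074,0.03,0,0,0,1]
    - [-0.0165,0.074,0.06,0,0,0,1]
    - [-0.0165,0.074,0.072,0,0,0,1]
    - [-0.0165,0.074,0.072,0,0,0,1]
    - [-0.0165,0.074,0.072,0,0,0,1]
    - [-0.0165,0.074,0.072,0,0,0,1]

```text
time_s: 19.22
position: [0.5087, -0.2117, 0.1635]
tcp_rot: [[0.998, 0.068, 0.002], [0.068, -0.998, -0.001], [0.002, 0.001, -1.0]]
wrist_force: [0.1, -0.0, -0.3]
gripper_width: 0.109
```

```bash
cat >> h.py <<'E'
def chk(f,x0=332,y0=175,w=45,hh=42,S=14,hz=.1137):
    b=snap('side',f+'.png')[:,:,::-1]
    c=np.clip((cv2.resize(b[y0:y0+hh,x0:x0+w],None,fx=S,fy=S,interpolation=2)/255.)**.5*255,0,255).astype('uint8')
    s=arm.state()
    for x in(-.032,.032):
        for z in(0,.07):
            p=(proj('side',s['position']+s['tcp_rot']@np.array([x,-.005,hz-z]))-[x0,y0]+.5)*S; cv2.circle(c,tuple(int(v) for v in p),5,(0,0,255),1)
    cv2.imwrite('pics/'+f+'c.png',c)
E
python3 - <<'E'
from h import *
goto(loc(K,2,32),.1216,3.85); chk('s13',hz=.1156)
E
```

```text
shift [-0.0016 -0.0006  0.0419] turn [ 0.0007 -0.0021  0.0011] F [ 0.1 -0.  -0.3] t 19.2167 j [-30.  26. 101.   0.  53.  56.]
```

View pics/s13c.png

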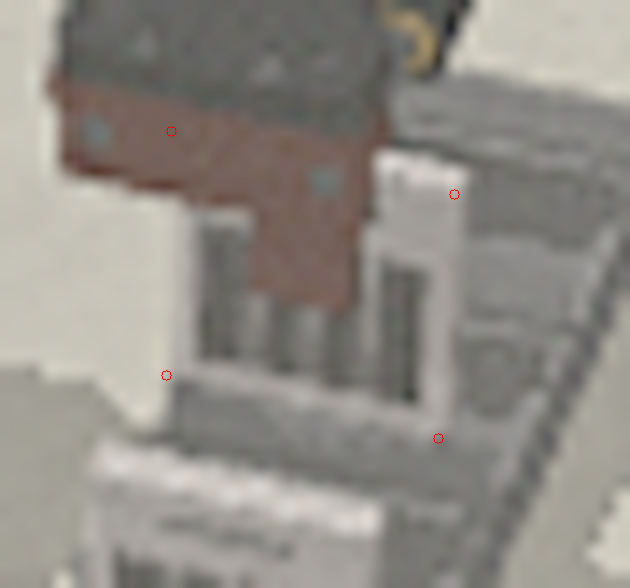

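Call:
servo_tool:
  targets:
    - [-0.0025,-0.001,0.0,0,0,0,1]
    - [-0.0025,-0.001,0.01,0,0,0,1]
    - [-0.0025,-0.001,0.02,0,0,0,1]
    - [-0.0025,-0.001,0.028,0,0,0,1]
    - [-0.0025,-0.001,0.034,0,0,0,1]
    - [-0.0025,-0.001,0.039,0,0,0,1]
    - [-0.0025,-0.001,0.041,0,0,0,1]
    - [-0.0025,-0.001,0.041,0,0,0,1]

```text
time_s: 19.93
position: [0.5049, -0.2115, 0.1215]
tcp_rot: [[0.998, 0.067, -0.0], [0.067, -0.998, 0.0], [-0.0, -0.0, -1.0]]
wrist_force: [-2.9, 0.3, 2.5]
gripper_width: 0.114
```

```bash
python3 - <<'E'
from h import *
goto(loc(K,0,32),.1216,3.85); chk('s14',hz=.1156)
E
```

```text
shift [ 0.0003 -0.0001 -0.0001] turn [-0.0005  0.0001 -0.0005] F [-2.9  0.3  2.5] t 19.9333 j [-30.  29. 103.   0.  47.  56.]
```

View pics/s14c.png

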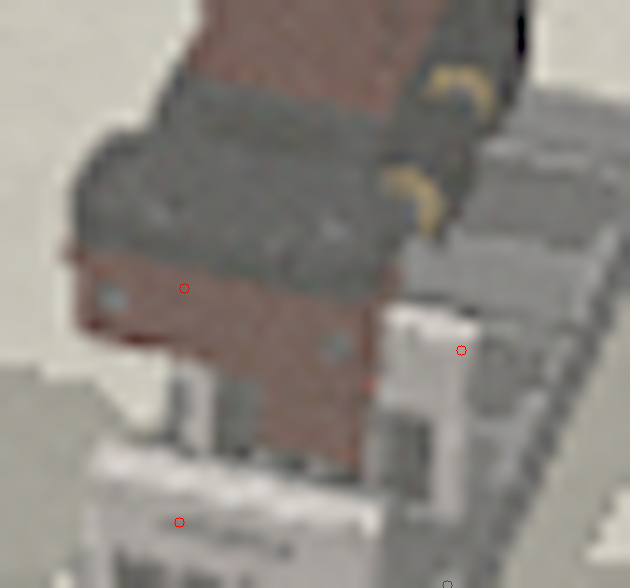

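Call:
servo_tool:
  targets:
    - [0,0,0,0,0,0,0.66]
    - [0,0,0,0,0,0,0.66]
    - [0,0,0,0,0,0,0.66]
    - [0,0,-0.03,0,0,0,0.66]
    - [0,0,-0.07,0,0,0,0.66]
    - [0,0,-0.105,0,0,0,0.66]
    - [0,0,-0.115,0,0,0,0.66]
    - [0,0,-0.115,0,0,0,0.66]

```text
time_s: 20.65
position: [0.507, -0.2126, 0.2399]
tcp_rot: [[0.998, 0.067, 0.007], [0.067, -0.998, -0.004], [0.007, 0.004, -1.0]]
wrist_force: [0.6, -0.9, 0.2]
gripper_width: 0.339
```

```bash
python3 - <<'E'
from h import *
goto(loc(D,36,25),.235,-9.6); b=snap('side','s15.png')[:,:,::-1]
cv2.imwrite('pics/s15c.png',np.clip((cv2.resize(b[165:240,325:395],None,fx=8,fy=8,interpolation=2)/255.)**.5*255,0,255).astype('uint8'))
E
```

```text
shift [ 0.117  -0.4956  0.0037] turn [ 0.0032 -0.0073  0.2344] F [ 0.6 -0.9  0.2] t 20.65 j [-30.  20.  97.   0.  62.  56.]
```

View pics/s15c.png

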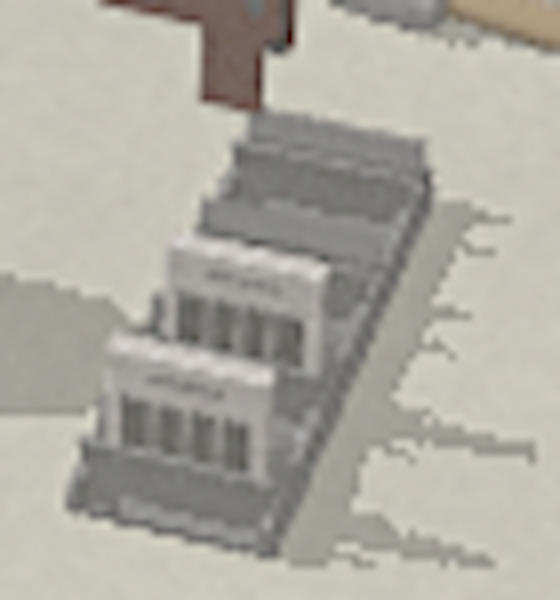

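Two are seated upright (crop (190,400) and (248,300)) and the rack has not moved. Next is bay 2.

Call:
servo_tool:
  targets:
    - [0.094,-0.395,0,0,0,0.234,0.66]
    - [0.094,-0.395,0,0,0,0.234,0.66]
    - [0.094,-0.395,0,0,0,0.234,0.66]
    - [0.094,-0.395,0,0,0,0.234,0.66]
    - [0.094,-0.395,0,0,0,0.234,0.66]
    - [0.094,-0.395,0,0,0,0.234,0.66]
    - [0.094,-0.395,0,0,0,0.234,0.66]
    - [0.094,-0.395,0,0,0,0.234,0.66]
    - [0.094,-0.395,0,0,0,0.234,0.66]
    - [0.094,-0.395,0,0,0,0.234,0.66]

```text
time_s: 21.53
position: [0.5712, 0.1912, 0.2338]
tcp_rot: [[0.986, -0.166, -0.003], [-0.166, -0.986, -0.001], [-0.003, 0.001, -1.0]]
wrist_force: [1.4, -0.3, -0.0]
gripper_width: 0.338
```

Call:
servo_tool:
  targets:
    - [0,0,0,0,0,0,0.66]
    - [0,0,0,0,0,0,0.66]
    - [0,0,0,0,0,0,0.66]

```text
time_s: 21.78
position: [0.5712, 0.1882, 0.2345]
tcp_rot: [[0.986, -0.166, -0.003], [-0.166, -0.986, -0.002], [-0.003, 0.002, -1.0]]
wrist_force: [0.2, 0.3, -0.3]
gripper_width: 0.342
```

```bash
python3 - <<'E'
from h import *
goto(loc(D,36,25),.235,-9.6)
E
```

```text
shift [ 0.0023 -0.1033 -0.0007] turn [0.002  0.0026 0.0012] F [ 0.2  0.3 -0.3] t 21.7833 j [ 12.  25.  91.  -0.  65. 111.]
```

Call:
servo_tool:
  targets:
    - [0.001,-0.04,0,0,0,0,0.66]
    - [0.002,-0.08,0,0,0.002,0,0.66]
    - [0.002,-0.103,0,0,0.002,0,0.66]
    - [0.002,-0.103,0,0,0.002,0,0.66]
    - [0.002,-0.103,0.03,0,0.002,0,0.66]
    - [0.002,-0.103,0.05,0,0.002,0,0.66]
    - [0.002,-0.103,0.05,0,0.002,0,0.66]
    - [0.002,-0.103,0.05,0,0.002,0,0.66]
    - [0.002,-0.103,0.05,0,0.002,0,0.66]

```text
time_s: 22.53
position: [0.5921, 0.2886, 0.1873]
tcp_rot: [[0.986, -0.168, 0.003], [-0.168, -0.986, -0.001], [0.003, 0.0, -1.0]]
wrist_force: [-0.8, -0.6, 0.3]
gripper_width: 0.341
```

```bash
python3 - <<'E'
from h import *
goto(loc(D,36,25),.122,-9.6)
E
```

```text
shift [-0.0018 -0.0008  0.0653] turn [ 0.0001 -0.0031 -0.0013] F [-0.8 -0.6  0.3] t 22.5333 j [ 20.  32.  86.  -0.  63. 120.]
```

Call:
servo_tool:
  targets:
    - [-0.002,-0.001,0.02,0,-0.002,0,0.66]
    - [-0.002,-0.001,0.045,0,-0.002,0,0.66]
    - [-0.002,-0.001,0.06,0,-0.002,0,0.66]
    - [-0.002,-0.001,0.065,0,-0.002,0,0.66]
    - [-0.002,-0.001,0.065,0,-0.002,0,0.66]
    - [-0.002,-0.001,0.065,0,-0.002,0,0.66]

```text
time_s: 23.03
position: [0.591, 0.2912, 0.123]
tcp_rot: [[0.986, -0.167, 0.003], [-0.167, -0.986, 0.001], [0.003, -0.001, -1.0]]
wrist_force: [-0.7, 0.9, 1.1]
gripper_width: 0.34
```

Call:
servo_tool:
  targets:
    - [0,0,0,0,0,0,1]
    - [0,0,0,0,0,0,1]
    - [0,0,0,0,0,0,1]
    - [0,0,0,0,0,0,1]
    - [0,0,0,0,0,0,1]

```text
time_s: 23.45
position: [0.5906, 0.2915, 0.1227]
tcp_rot: [[0.986, -0.166, 0.002], [-0.166, -0.986, 0.0], [0.002, -0.001, -1.0]]
wrist_force: [0.4, -0.4, 6.1]
gripper_width: 0.113
```

```bash
python3 - <<'E'
from h import *
goto(loc(D,36,25),.122,-9.6)
E
```

```text
shift [0.0004 0.0018 0.0007] turn [-0.0008 -0.0024  0.0004] F [ 0.4 -0.4  6.1] t 23.45 j [ 20.  36.  88.  -0.  56. 120.]
```

Call:
servo_tool:
  targets:
    - [0,0,-0.02,0,0,0,1]
    - [0,0,-0.05,0,0,0,1]
    - [0,0,-0.085,0,0,0,1]
    - [0,0,-0.113,0,0,0,1]
    - [0,0,-0.113,0,0,0,1]
    - [0,0,-0.113,0,0,0,1]

```text
time_s: 23.95
position: [0.5909, 0.2918, 0.2367]
tcp_rot: [[0.986, -0.166, 0.005], [-0.166, -0.986, 0.001], [0.005, -0.002, -1.0]]
wrist_force: [0.4, -0.2, -0.5]
gripper_width: 0.112
```

```bash
python3 - <<'E'
from h import *
print(arm.state()['gripper_width']);goto(loc(K,-1,-32),.237,3.85)
E
```

```text
0.11166593115354687
shift [ 0.013   0.5729 -0.0015] turn [-0.0017 -0.0048 -0.2343] F [ 0.4 -0.2 -0.5] t 23.95 j [ 20.  29.  83.  -0.  68. 120.]
```

Call:
servo_tool:
  targets:
    - [0.005,0.3,0,0,0,-0.15,1]
    - [0.005,0.3,0,0,0,-0.15,1]
    - [0.005,0.3,0,0,0,-0.15,1]
    - [0.005,0.3,0,0,0,-0.15,1]
    - [0.005,0.3,0,0,0,-0.15,1]
    - [0.005,0.3,0,0,0,-0.15,1]
    - [0.005,0.3,0,0,0,-0.15,1]
    - [0.005,0.3,0,0,0,-0.15,1]
    - [0.005,0.3,0,0,0,-0.15,1]

```text
time_s: 24.7
position: [0.5435, -0.0077, 0.2331]
tcp_rot: [[1.0, -0.021, -0.002], [-0.021, -1.0, 0.0], [-0.002, 0.0, -1.0]]
wrist_force: [0.1, 0.8, -0.6]
gripper_width: 0.118
```

```bash
python3 - <<'E'
from h import *
goto(loc(K,-1,-32),.237,3.85)
E
```

```text
shift [-0.0294  0.2683 -0.0038] turn [-0.0001  0.0023 -0.0886] F [ 0.1  0.8 -0.6] t 24.7 j [-8. 20. 98. -0. 62. 83.]
```

Call:
servo_tool:
  targets:
    - [-0.029,0.268,-0.004,0,0.002,-0.089,1]
    - [-0.029,0.268,-0.004,0,0.002,-0.089,1]
    - [-0.029,0.268,-0.004,0,0.002,-0.089,1]
    - [-0.029,0.268,-0.004,0,0.002,-0.089,1]
    - [-0.029,0.268,-0.004,0,0.002,-0.089,1]
    - [-0.029,0.268,-0.004,0,0.002,-0.089,1]
    - [-0.029,0.268,-0.004,0,0.002,-0.089,1]
    - [-0.029,0.268,-0.004,0,0.002,-0.089,1]
    - [-0.029,0.268,-0.004,0,0.002,-0.089,1]
    - [-0.029,0.268,-0.004,0,0.002,-0.089,1]

```text
time_s: 25.53
position: [0.5115, -0.2706, 0.2377]
tcp_rot: [[0.997, 0.073, 0.001], [0.073, -0.997, 0.002], [0.002, -0.002, -1.0]]
wrist_force: [-0.5, -0.2, -0.1]
gripper_width: 0.116
```

```bash
python3 - <<'E'
from h import *
goto(loc(K,-1,-32),.163,3.85); chk('s16',325,160,70,75,8,hz=.1147)
E
```

```text
shift [-0.0035  0.0046  0.0747] turn [-0.0021 -0.0016  0.0056] F [-0.5 -0.2 -0.1] t 25.5333 j [-35.  23.  94.   0.  64.  51.]
```

View pics/s16c.png

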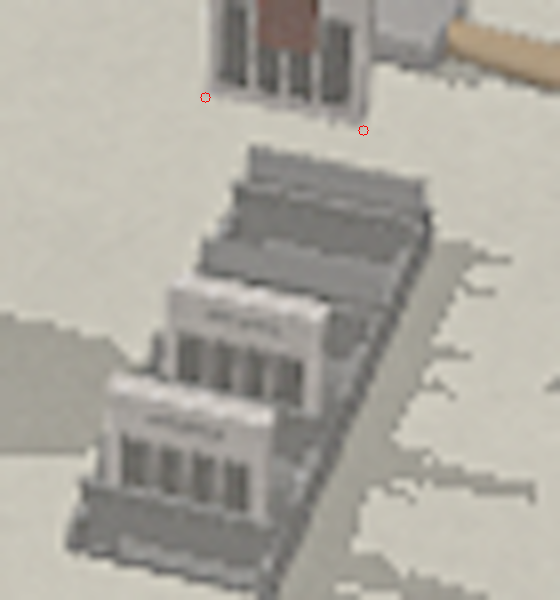

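Call:
servo_tool:
  targets:
    - [-0.003,0.005,0.0,0,0,0.005,1]
    - [-0.003,0.005,0.03,0,0,0.005,1]
    - [-0.003,0.005,0.06,0,0,0.005,1]
    - [-0.003,0.005,0.075,0,0,0.005,1]
    - [-0.003,0.005,0.075,0,0,0.005,1]
    - [-0.003,0.005,0.075,0,0,0.005,1]
    - [-0.003,0.005,0.075,0,0,0.005,1]
    - [-0.003,0.005,0.075,0,0,0.005,1]

```text
time_s: 26.25
position: [0.5099, -0.2783, 0.1652]
tcp_rot: [[0.998, 0.067, 0.005], [0.067, -0.998, -0.002], [0.005, 0.002, -1.0]]
wrist_force: [-0.0, 0.5, -0.6]
gripper_width: 0.114
```

```bash
python3 - <<'E'
from h import *
goto(loc(K,-0.5,-32),.1207,3.85); chk('s17',335,160,45,45,13,hz=.1147)
E
```

```text
shift [-0.001  -0.0032  0.0445] turn [ 0.002  -0.0051  0.0001] F [-0.   0.5 -0.6] t 26.25 j [-35.  28.  97.   0.  55.  51.]
```

View pics/s17c.png

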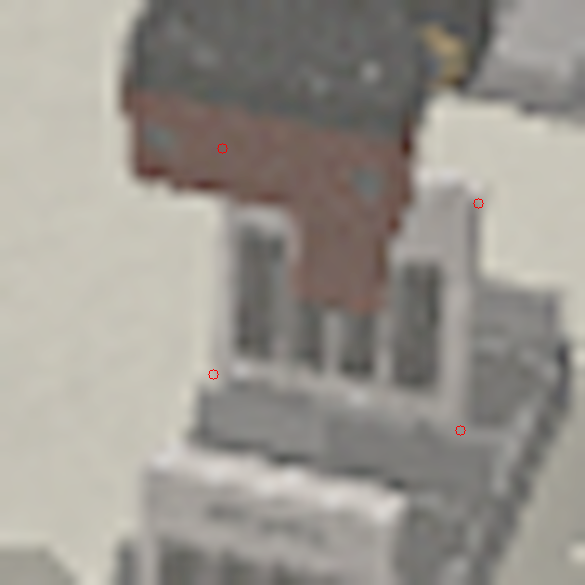

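Call:
servo_tool:
  targets:
    - [-0.001,-0.003,0.0,0,-0.003,0,1]
    - [-0.001,-0.003,0.01,0,-0.005,0,1]
    - [-0.001,-0.003,0.02,0,-0.005,0,1]
    - [-0.001,-0.003,0.029,0,-0.005,0,1]
    - [-0.001,-0.003,0.036,0,-0.005,0,1]
    - [-0.001,-0.003,0.041,0,-0.005,0,1]
    - [-0.001,-0.003,0.043,0,-0.005,0,1]
    - [-0.001,-0.003,0.043,0,-0.005,0,1]

```text
time_s: 26.97
position: [0.5076, -0.275, 0.1205]
tcp_rot: [[0.998, 0.067, -0.003], [0.067, -0.998, 0.0], [-0.003, -0.0, -1.0]]
wrist_force: [-0.8, 0.8, 3.9]
gripper_width: 0.116
```

```bash
python3 - <<'E'
from h import *
goto(loc(K,-0.5,-32),.1207,3.85); chk('s18',335,160,45,45,13,hz=.1147)
E
```

```text
shift [ 0.0013  0.0004 -0.0002] turn [-0.0004  0.0028 -0.0005] F [-0.8  0.8  3.9] t 26.9667 j [-35.  31.  99.  -0.  50.  51.]
```

View pics/s18c.png

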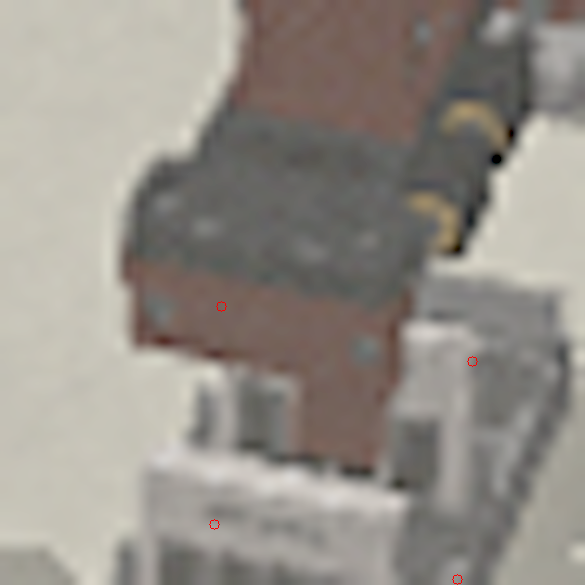

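Full depth reached with a light floor contact of 3.9 N. I release.

Call:
servo_tool:
  targets:
    - [0,0,0,0,0,0,0.66]
    - [0,0,0,0,0,0,0.66]
    - [0,0,0,0,0,0,0.66]
    - [0,0,-0.03,0,0,0,0.66]
    - [0,0,-0.07,0,0,0,0.66]
    - [0,0,-0.105,0,0,0,0.66]
    - [0,0,-0.115,0,0,0,0.66]
    - [0,0,-0.115,0,0,0,0.66]

```text
time_s: 27.68
position: [0.5098, -0.2762, 0.2389]
tcp_rot: [[0.998, 0.067, 0.004], [0.067, -0.998, -0.004], [0.003, 0.005, -1.0]]
wrist_force: [0.4, -0.2, 0.1]
gripper_width: 0.339
```

```bash
python3 - <<'E'
from h import *
goto(loc(D,36,75),.235,-9.6); b=snap('side','s19.png')[:,:,::-1]
cv2.imwrite('pics/s19c.png',np.clip((cv2.resize(b[165:240,325:395],None,fx=8,fy=8,interpolation=2)/255.)**.5*255,0,255).astype('uint8'))
E
```

```text
shift [ 0.1301 -0.6078  0.0016] turn [ 0.0041 -0.0037  0.2344] F [ 0.4 -0.2  0.1] t 27.6833 j [-35.  22.  94.  -0.  64.  51.]
```

View pics/s19c.png

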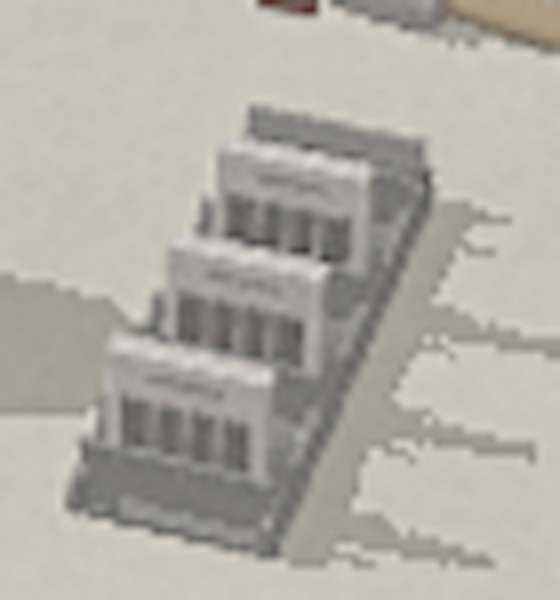

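Three are seated and upright, equally deep. The last one is in bay 3.

Call:
servo_tool:
  targets:
    - [0.08,-0.395,0,0,0,0.15,0.66]
    - [0.08,-0.395,0,0,0,0.15,0.66]
    - [0.08,-0.395,0,0,0,0.15,0.66]
    - [0.08,-0.395,0,0,0,0.15,0.66]
    - [0.08,-0.395,0,0,0,0.15,0.66]
    - [0.08,-0.395,0,0,0,0.15,0.66]
    - [0.08,-0.395,0,0,0,0.15,0.66]
    - [0.08,-0.395,0,0,0,0.15,0.66]
    - [0.08,-0.395,0,0,0,0.15,0.66]
    - [0.08,-0.395,0,0,0,0.15,0.66]

```text
time_s: 28.57
position: [0.5601, 0.1276, 0.2327]
tcp_rot: [[0.997, -0.082, -0.006], [-0.082, -0.997, 0.0], [-0.006, 0.0, -1.0]]
wrist_force: [0.1, -0.5, -0.3]
gripper_width: 0.338
```

```bash
python3 - <<'E'
from h import *
goto(loc(D,36,75),.235,-9.6)
E
```

```text
shift [ 0.0214 -0.2139 -0.0026] turn [0.0007 0.0062 0.0855] F [ 0.1 -0.5 -0.3] t 28.5667 j [  6.  23.  94.   0.  63. 101.]
```

Call:
servo_tool:
  targets:
    - [0.021,-0.214,-0.002,0,0.005,0.085,0.66]
    - [0.021,-0.214,-0.002,0,0.005,0.085,0.66]
    - [0.021,-0.214,-0.002,0,0.005,0.085,0.66]
    - [0.021,-0.214,-0.002,0,0.005,0.085,0.66]
    - [0.021,-0.214,-0.002,0,0.005,0.085,0.66]
    - [0.021,-0.214,-0.002,0,0.005,0.085,0.66]
    - [0.021,-0.214,-0.002,0,0.005,0.085,0.66]
    - [0.021,-0.214,-0.002,0,0.005,0.085,0.66]
    - [0.021,-0.214,-0.002,0,0.005,0.085,0.66]

```text
time_s: 29.32
position: [0.5993, 0.334, 0.2355]
tcp_rot: [[0.986, -0.168, -0.0], [-0.168, -0.986, -0.003], [0.0, 0.003, -1.0]]
wrist_force: [-0.4, 0.1, 0.2]
gripper_width: 0.342
```

```bash
python3 - <<'E'
from h import *
goto(loc(D,36,75),.122,-9.6)
E
```

```text
shift [-0.0012 -0.0051  0.1135] turn [ 0.0031 -0.0004 -0.0015] F [-0.4  0.1  0.2] t 29.3167 j [ 23.  31.  79.  -0.  70. 123.]
```

Call:
servo_tool:
  targets:
    - [-0.001,-0.003,0.02,0.001,0,0,0.66]
    - [-0.001,-0.003,0.055,0.001,0,0,0.66]
    - [-0.001,-0.003,0.085,0.001,0,0,0.66]
    - [-0.001,-0.003,0.105,0.001,0,0,0.66]
    - [-0.001,-0.003,0.113,0.001,0,0,0.66]
    - [-0.001,-0.003,0.113,0.001,0,0,0.66]
    - [-0.001,-0.003,0.113,0.001,0,0,0.66]
    - [-0.001,-0.003,0.113,0.001,0,0,0.66]

```text
time_s: 29.98
position: [0.6013, 0.3387, 0.126]
tcp_rot: [[0.986, -0.168, 0.006], [-0.168, -0.986, 0.001], [0.005, -0.002, -1.0]]
wrist_force: [0.4, -0.1, -0.5]
gripper_width: 0.339
```

Call:
servo_tool:
  targets:
    - [0,0,0,0,0,0,1]
    - [0,0,0,0,0,0,1]
    - [0,0,0,0,0,0,1]
    - [0,0,0,0,0,0,1]
    - [0,0,0,0,0,0,1]

```text
time_s: 30.4
position: [0.6005, 0.3392, 0.1252]
tcp_rot: [[0.986, -0.167, 0.004], [-0.167, -0.986, 0.001], [0.004, -0.001, -1.0]]
wrist_force: [-0.7, -0.2, 4.5]
gripper_width: 0.114
```

```bash
python3 - <<'E'
from h import *
goto(loc(D,36,75),.122,-9.6)
E
```

```text
shift [-0.0015  0.0005  0.0032] turn [-0.0013 -0.0043 -0.0005] F [-0.7 -0.2  4.5] t 30.4 j [ 24.  38.  84.  -0.  58. 123.]
```

Call:
servo_tool:
  targets:
    - [0,0,-0.02,0,0,0,1]
    - [0,0,-0.05,0,0,0,1]
    - [0,0,-0.085,0,0,0,1]
    - [0,0,-0.113,0,0,0,1]
    - [0,0,-0.113,0,0,0,1]
    - [0,0,-0.113,0,0,0,1]

```text
time_s: 30.9
position: [0.6007, 0.3395, 0.2394]
tcp_rot: [[0.986, -0.167, 0.007], [-0.167, -0.986, 0.002], [0.007, -0.003, -1.0]]
wrist_force: [-0.4, -0.8, -1.0]
gripper_width: 0.112
```

```bash
python3 - <<'E'
from h import *
print(arm.state()['gripper_width']);goto(loc(K,1,-96),.24,3.85)
E
```

```text
0.11163955558272928
shift [ 0.0287  0.6833 -0.0024] turn [-0.002  -0.0068 -0.2352] F [-0.4 -0.8 -1. ] t 30.9 j [ 24.  31.  79.  -0.  70. 123.]
```

Call:
servo_tool:
  targets:
    - [0.015,0.37,0,0,0,-0.15,1]
    - [0.015,0.37,0,0,0,-0.15,1]
    - [0.015,0.37,0,0,0,-0.15,1]
    - [0.015,0.37,0,0,0,-0.15,1]
    - [0.015,0.37,0,0,0,-0.15,1]
    - [0.015,0.37,0,0,0,-0.15,1]
    - [0.015,0.37,0,0,0,-0.15,1]
    - [0.015,0.37,0,0,0,-0.15,1]
    - [0.015,0.37,0,0,0,-0.15,1]
    - [0.015,0.37,0,0,0,-0.15,1]

```text
time_s: 31.73
position: [0.5507, -0.0339, 0.2353]
tcp_rot: [[1.0, -0.023, -0.001], [-0.023, -1.0, -0.002], [-0.001, 0.002, -1.0]]
wrist_force: [-0.2, 0.3, -0.4]
gripper_width: 0.114
```

```bash
python3 - <<'E'
from h import *
goto(loc(K,1,-96),.24,3.85)
E
```

```text
shift [-0.0291  0.3058 -0.004 ] turn [ 0.0021  0.0007 -0.0899] F [-0.2  0.3 -0.4] t 31.7333 j [-11.  21.  97.  -0.  62.  81.]
```

Call:
servo_tool:
  targets:
    - [-0.029,0.303,-0.004,0,0,-0.089,1]
    - [-0.029,0.303,-0.004,0,0,-0.089,1]
    - [-0.029,0.303,-0.004,0,0,-0.089,1]
    - [-0.029,0.303,-0.004,0,0,-0.089,1]
    - [-0.029,0.303,-0.004,0,0,-0.089,1]
    - [-0.029,0.303,-0.004,0,0,-0.089,1]
    - [-0.029,0.303,-0.004,0,0,-0.089,1]
    - [-0.029,0.303,-0.004,0,0,-0.089,1]
    - [-0.029,0.303,-0.004,0,0,-0.089,1]
    - [-0.029,0.303,-0.004,0,0,-0.089,1]

```text
time_s: 32.57
position: [0.5174, -0.3301, 0.2393]
tcp_rot: [[0.998, 0.069, 0.001], [0.069, -0.998, 0.003], [0.001, -0.003, -1.0]]
wrist_force: [0.3, 0.4, -0.4]
gripper_width: 0.115
```

```bash
python3 - <<'E'
from h import *
goto(loc(K,1,-96),.163,3.85); chk('s20',325,150,75,85,7,hz=.1172)
E
```

```text
shift [-0.0033  0.0089  0.0763] turn [-0.0026 -0.0011  0.0019] F [ 0.3  0.4 -0.4] t 32.5667 j [-39.  25.  89.   0.  66.  47.]
```

View pics/s20c.png

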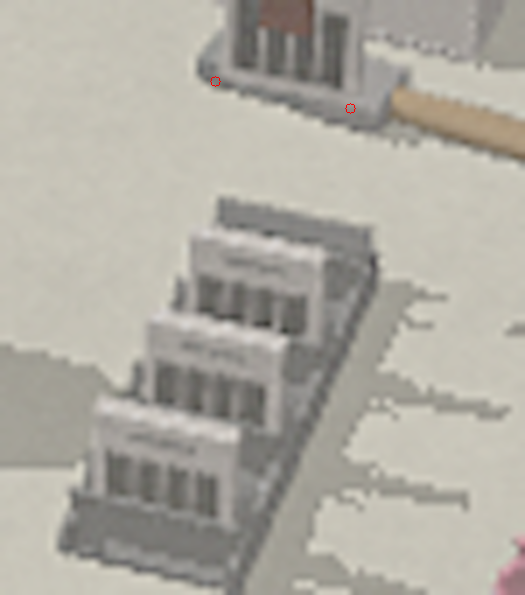

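Call:
servo_tool:
  targets:
    - [-0.003,0.007,0.0,0,0,0.002,1]
    - [-0.003,0.007,0.03,0,0,0.002,1]
    - [-0.003,0.007,0.06,0,0,0.002,1]
    - [-0.003,0.007,0.075,0,0,0.002,1]
    - [-0.003,0.007,0.075,0,0,0.002,1]
    - [-0.003,0.007,0.075,0,0,0.002,1]
    - [-0.003,0.007,0.075,0,0,0.002,1]
    - [-0.003,0.007,0.075,0,0,0.002,1]

```text
time_s: 33.28
position: [0.5169, -0.3382, 0.1676]
tcp_rot: [[0.998, 0.069, 0.005], [0.069, -0.998, -0.002], [0.005, 0.002, -1.0]]
wrist_force: [0.7, -0.3, 0.5]
gripper_width: 0.117
```

```bash
python3 - <<'E'
from h import *
goto(loc(K,1,-96),.1232,3.85); chk('s21',335,150,55,50,11,hz=.1172)
E
```

```text
shift [-0.0024  0.0006  0.0444] turn [ 0.0021 -0.0051  0.0023] F [ 0.7 -0.3  0.5] t 33.2833 j [-40.  30.  92.   0.  57.  46.]
```

View pics/s21c.png

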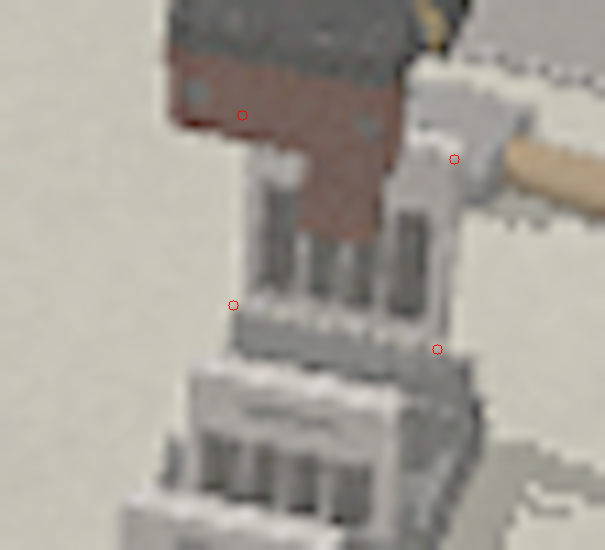

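Call:
servo_tool:
  targets:
    - [-0.0025,0,0.0,0,-0.003,0.002,1]
    - [-0.0025,0,0.01,0,-0.005,0.002,1]
    - [-0.0025,0,0.02,0,-0.005,0.002,1]
    - [-0.0025,0,0.029,0,-0.005,0.002,1]
    - [-0.0025,0,0.036,0,-0.005,0.002,1]
    - [-0.0025,0,0.041,0,-0.005,0.002,1]
    - [-0.0025,0,0.043,0,-0.005,0.002,1]
    - [-0.0025,0,0.043,0,-0.005,0.002,1]

```text
time_s: 34.0
position: [0.5164, -0.3381, 0.1238]
tcp_rot: [[0.998, 0.065, 0.004], [0.065, -0.998, -0.001], [0.004, 0.001, -1.0]]
wrist_force: [7.3, 4.9, 11.2]
gripper_width: 0.116
```

```bash
python3 - <<'E'
from h import *
goto(loc(K,1,-96),.1232,3.85); chk('s22',335,150,55,50,11,hz=.1172)
E
```

```text
shift [-0.0017  0.0008  0.0006] turn [ 0.0011 -0.0038 -0.0019] F [ 7.3  4.9 11.2] t 34.0 j [-40.  33.  94.   0.  52.  46.]
```

View pics/s22c.png

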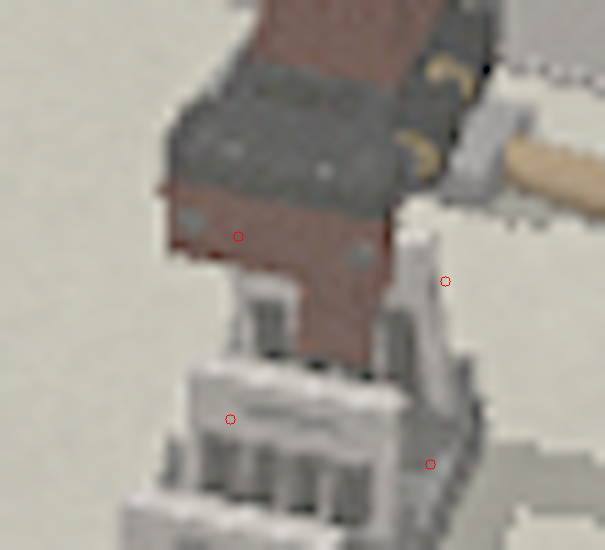

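The last one caught. The cassette has pitched in the grip (its right edge slants), so I lift and look.

Call:
servo_tool:
  targets:
    - [0,0,-0.015,0,0,0,1]
    - [0,0,-0.035,0,0,0,1]
    - [0,0,-0.06,0,0,0,1]
    - [0,0,-0.06,0,0,0,1]
    - [0,0,-0.06,0,0,0,1]
    - [0,0,-0.06,0,0,0,1]

```text
time_s: 34.55
position: [0.5131, -0.3377, 0.1817]
tcp_rot: [[0.998, 0.067, -0.003], [0.067, -0.998, 0.001], [-0.003, -0.001, -1.0]]
wrist_force: [-1.7, 0.9, -1.4]
gripper_width: 0.113
```

```bash
python3 - <<'E'
from h import *
goto(loc(K,1,-96),.1232,3.85); chk('s23',325,140,75,95,6,hz=.1172)
E
```

```text
shift [0.0018 0.0015 0.0585] turn [-0.001   0.0031 -0.0005] F [-1.7  0.9 -1.4] t 34.55 j [-40.  29.  92.  -0.  59.  46.]
```

View pics/s23c.png

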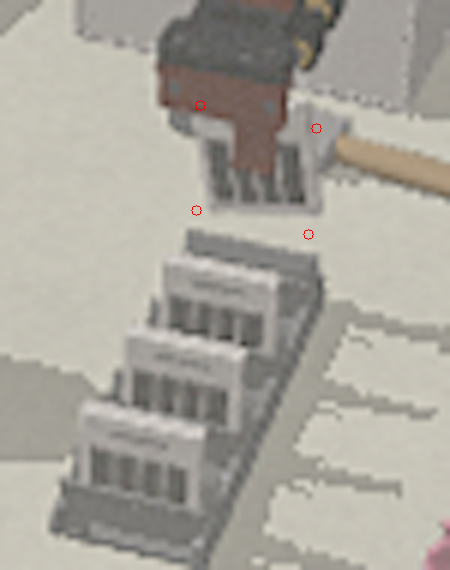

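Call:
servo_tool:
  targets:
    - [-0.006,0.001,0,0,0.1,0,1]
    - [-0.012,0.001,0.001,0,0.2,0,1]
    - [-0.012,0.001,0.001,0,0.2,0,1]
    - [-0.012,0.001,0.001,0,0.2,0,1]
    - [-0.012,0.001,0.001,0,0.2,0,1]

```text
time_s: 35.02
position: [0.5016, -0.3401, 0.1814]
tcp_rot: [[0.979, 0.066, 0.193], [0.065, -0.998, 0.013], [0.194, -0.001, -0.981]]
wrist_force: [0.6, 0.0, -1.1]
gripper_width: 0.112
```

```bash
python3 - <<'E'
from h import *
b=snap('side','s24.png')[:,:,::-1]
s=arm.state(); P=s['position']+.061*s['tcp_rot'][:,2]; w=P[:2]-K[0]; a=np.radians(K[1]); print(P, 1e3*(w[0]*np.cos(a)+w[1]*np.sin(a)), 1e3*(-w[0]*np.sin(a)+w[1]*np.cos(a)))
x0,y0,S=340,150,14
c=np.clip((cv2.resize(b[y0:y0+42,x0:x0+50],None,fx=S,fy=S,interpolation=2)/255.)**.5*255,0,255).astype('uint8')
# predicted for level cassette centred at grip point, underside z = P.z-.0562
for x in(-32,32):
    for z in(-.0562,.0138):
        p=(proj('side',[*(loc([P[:2],K[1]],x,5)),P[2]+z])-[x0,y0]+.5)*S; cv2.circle(c,tuple(int(v) for v in p),5,(0,0,255),1)
cv2.imwrite('pics/s24c.png',c)
E
```

```text
[ 0.51421687 -0.33945136  0.12190619] 0.4452148582336606 -96.39880455494941
```

View pics/s24c.png

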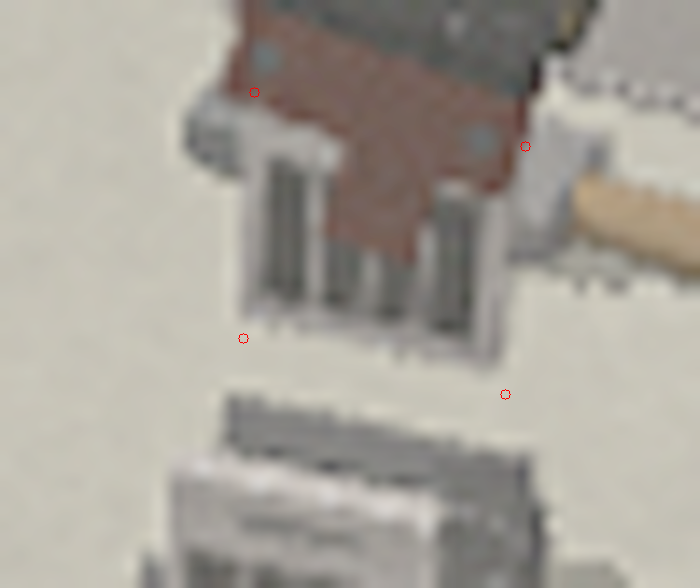

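Call:
servo_tool:
  targets:
    - [0.007,0,-0.035,0,0,0,1]
    - [0.014,0,-0.069,0,0,0,1]
    - [0.035,-0.329,-0.065,0,0,0,1]
    - [0.035,-0.329,-0.065,0,0,0,1]
    - [0.035,-0.329,-0.065,0,0,0,1]
    - [0.035,-0.329,-0.065,0,0,0,1]
    - [0.035,-0.329,-0.065,0,0,0,1]
    - [0.035,-0.329,-0.065,0,0,0,1]
    - [0.035,-0.329,-0.065,0,0,0,1]
    - [0.035,-0.329,-0.065,0,0,0,1]

```text
time_s: 35.9
position: [0.5018, -0.0076, 0.2531]
tcp_rot: [[0.978, 0.068, 0.196], [0.067, -0.998, 0.012], [0.197, 0.001, -0.98]]
wrist_force: [0.8, -0.6, -0.1]
gripper_width: 0.114
```

Call:
servo_tool:
  targets:
    - [0,-0.1,0,0,0,0,1]
    - [0,-0.1,0,0,0,0,1]
    - [0,-0.1,0,0,0,0,1]
    - [0,-0.1,0,0,0,0,1]
    - [0,-0.1,0,0,0,0,1]

```text
time_s: 36.32
position: [0.4953, 0.091, 0.2528]
tcp_rot: [[0.978, 0.071, 0.197], [0.07, -0.998, 0.013], [0.197, 0.001, -0.98]]
wrist_force: [-0.7, -0.2, -0.3]
gripper_width: 0.109
```

```bash
python3 - <<'E'
from rk import *
im=snap('top','t25.png')[:,:,::-1]
cv2.imwrite('pics/t25c.png',np.clip((cv2.resize(im[220:292,355:480],None,fx=6,fy=6,interpolation=2)/255.)**.5*255,0,255).astype('uint8'))
g=lambda u,v:(355+u/6-.42,220+v/6-.42)
o=cv2.imread('pics/t5.png')
f=lambda u,v:(358+u/6.5-.42,222+v/6.5-.42)
T=[f(58,130),f(693,68),f(718,299),f(80,358)]
np.set_printoptions(precision=4,suppress=True)
print(rack(im,T)); print(rack(o,T))
G=cv2.resize(cv2.cvtColor(im,cv2.COLOR_BGR2GRAY),None,fx=4,fy=4,interpolation=cv2.INTER_CUBIC)
poly=np.array([proj('top',[*loc(K,x,y),.03]) for x,y in((40,112),(40,-116),(-40,-116),(-40,112))])
pm=np.zeros_like(G); cv2.fillPoly(pm,[np.int32((poly+.5)*4)],1)
m=((G>105)&(pm>0)).astype('uint8'); n,l,st,c=cv2.connectedComponentsWithStats(m); a=np.radians(K[1])
for i in range(1,n):
    if st[i,4]>200:
        r=cv2.minAreaRect(np.argwhere(l==i)[:,::-1].astype('float32')); 
        to=lambda p:onz('top',(p[0]+.5)/4-.5,(p[1]+.5)/4-.5,.076)
        w=[]
        for p in [r[0],*cv2.boxPoints(r)]:
            d=to(p)[:2]-K[0]; w.append(1e3*np.array([d[0]*np.cos(a)+d[1]*np.sin(a),-d[0]*np.sin(a)+d[1]*np.cos(a)]))
        print(np.round(w[0],1),np.round(np.ptp(np.array(w),axis=0),1))
print(arm.state()['position'])
E
```

```text
(array([ 0.5074, -0.2409]), np.float64(3.9809011477783), array([-1.0575,  3.401 ,  1.1657, -3.4796]), array([1.325 , 0.5239, 1.0901, 0.6997]))
(array([ 0.5073, -0.2411]), np.float64(3.8496446305452445), array([-0.9506,  3.4353,  0.9778, -3.3875]), array([1.3417, 0.6549, 0.9939, 0.6352]))
[ -2.3 -99.9] [77.4  8.3]
[ -1.  -32.9] [64.2 11.1]
[-0.8 30.9] [63.9 11.1]
[ 0.1 95.2] [63.9 11. ]
[0.4953 0.0899 0.2527]
```

View pics/t25c.png

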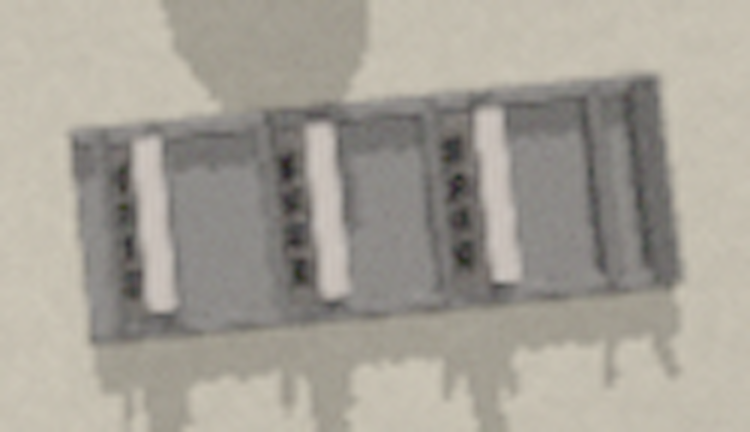

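```bash
cat >> h.py <<'E'
def gotog(p,z,yaw,th):
    s=arm.state(); R=s['tcp_rot']; a=np.radians(yaw); c,q=np.cos(a),np.sin(a)
    Rt=np.array([[c,q,0],[q,-c,0],[0,0,-1]])@Ro.from_rotvec([0,th,0]).as_matrix()
    P=np.array([p[0],p[1],z])-.061*Rt[:,2]
    print('shift',np.round(R.T@(P-s['position']),4),'turn',np.round(Ro.from_matrix(R.T@Rt).as_rotvec(),4),'F',np.round(s['wrist_force'],1))
E
python3 - <<'E'
from h import *
gotog(loc(K,-3.5,-96.5),.19,3.85,.235)
E
```

```text
shift [-0.029   0.4297 -0.0018] turn [0.0009 0.0367 0.0018] F [ 0.2 -0.3 -0.8]
```

Call:
servo_tool:
  targets:
    - [-0.014,0.39,0,0,0.037,0,1]
    - [-0.014,0.39,0,0,0.037,0,1]
    - [-0.014,0.39,0,0,0.037,0,1]
    - [-0.014,0.39,0,0,0.037,0,1]
    - [-0.014,0.39,0,0,0.037,0,1]
    - [-0.014,0.39,0,0,0.037,0,1]
    - [-0.014,0.39,0,0,0.037,0,1]
    - [-0.014,0.39,0,0,0.037,0,1]
    - [-0.014,0.39,0,0,0.037,0,1]
    - [-0.014,0.39,0,0,0.037,0,1]

```text
time_s: 37.2
position: [0.5066, -0.3085, 0.2503]
tcp_rot: [[0.97, 0.061, 0.234], [0.06, -0.998, 0.01], [0.234, 0.005, -0.972]]
wrist_force: [0.7, -0.6, -0.5]
gripper_width: 0.113
```

Call:
servo_tool:
  targets:
    - [0,0,0,0,0,0,1]
    - [0,0,0,0,0,0,1]
    - [0,0,0,0,0,0,1]

```text
time_s: 37.45
position: [0.506, -0.2998, 0.2494]
tcp_rot: [[0.971, 0.066, 0.231], [0.064, -0.998, 0.017], [0.232, -0.001, -0.973]]
wrist_force: [-0.5, 0.5, -0.6]
gripper_width: 0.112
```

```bash
python3 - <<'E'
from h import *
gotog(loc(K,-3.5,-96.5),.19,3.85,.235);gotog(loc(K,-3.5,-96.5),.11,3.85,.235)
E
```

```text
shift [-0.0122  0.0402 -0.0029] turn [-0.0011  0.0012 -0.0015] F [-0.5  0.5 -0.6]
shift [-0.0307  0.0403  0.0749] turn [-0.0011  0.0012 -0.0015] F [-0.5  0.5 -0.6]
```

Call:
servo_tool:
  targets:
    - [-0.006,0.02,0,0,0,0,1]
    - [-0.012,0.04,-0.003,0,0,0,1]
    - [-0.012,0.04,-0.003,0,0,0,1]
    - [-0.02,0.04,0.03,0,0,0,1]
    - [-0.027,0.04,0.06,0,0,0,1]
    - [-0.0307,0.04,0.075,0,0,0,1]
    - [-0.0307,0.04,0.075,0,0,0,1]
    - [-0.0307,0.04,0.075,0,0,0,1]
    - [-0.0307,0.04,0.075,0,0,0,1]
    - [-0.0307,0.04,0.075,0,0,0,1]

```text
time_s: 38.28
position: [0.4982, -0.3413, 0.1715]
tcp_rot: [[0.97, 0.067, 0.234], [0.066, -0.998, 0.014], [0.235, 0.002, -0.972]]
wrist_force: [-0.6, 1.0, -0.7]
gripper_width: 0.11
```

```bash
cat >> h.py <<'E'
def chkg(f,x0=340,y0=150,S=14,w=50,hh=42,dz=.0562):
    b=snap('side',f+'.png')[:,:,::-1]
    s=arm.state(); P=s['position']+.061*s['tcp_rot'][:,2]; v=P[:2]-K[0]; a=np.radians(K[1]); print(P, 1e3*(v[0]*np.cos(a)+v[1]*np.sin(a)), 1e3*(-v[0]*np.sin(a)+v[1]*np.cos(a)))
    c=np.clip((cv2.resize(b[y0:y0+hh,x0:x0+w],None,fx=S,fy=S,interpolation=2)/255.)**.5*255,0,255).astype('uint8')
    for x in(-32,32):
        for z in(-dz,.07-dz):
            p=(proj('side',[*(loc([P[:2],K[1]],x,5)),P[2]+z])-[x0,y0]+.5)*S; print(p.round()); cv2.circle(c,tuple(int(t) for t in p),5,(0,0,255),1)
    cv2.imwrite('pics/'+f+'c.png',c)
E
python3 - <<'E'
from h import *
gotog(loc(K,-3.5,-96.5),.06,3.85,.235); chkg('s26')
E
```

```text
shift [-0.0142 -0.0008  0.0502] turn [ 0.0022 -0.002   0.0008] F [-0.6  1.  -0.7]
[ 0.51236777 -0.34066899  0.11218932] -1.481472734179196 -97.48953002687578
[512. 426.]
[532. 181.]
[251. 371.]
[262. 126.]
```

View pics/s26c.png

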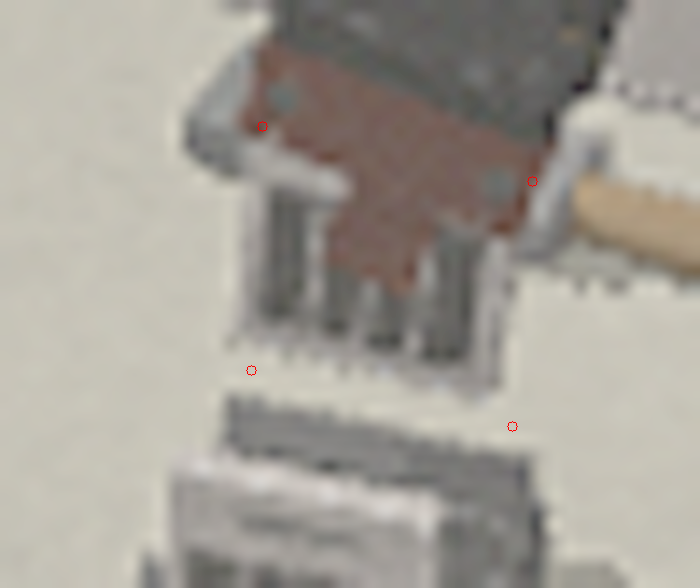

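```bash
python3 - <<'E'
from h import *
for x,o in((-33,(438,512)),(31,(178,462))): 
    p=(proj('side',[*loc(K,x,-28),.076])-[340,150]+.5)*14; print(p.round(),np.array(o)-p.round())
for x,o in((-1.5-32,(500,392)),(-1.5+32,(240,343))):
    p=(proj('side',[*loc(K,x,-92.5),.0585])-[340,150]+.5)*14; print(p.round(),np.array(o)-p.round())
E
```

```text
[437. 524.] [  1. -12.]
[167. 465.] [11. -3.]
[513. 418.] [-13. -26.]
[252. 362.] [-12. -19.]
```

```bash
python3 - <<'E'
from h import *
for z in(.1122,.085,.061): gotog(loc(K,-4.2,-96.3),z,3.85,.235)
E
```

```text
shift [-0.0025 -0.001  -0.0007] turn [ 0.0023 -0.002   0.0007] F [-0.2  0.7 -1. ]
shift [-0.0089 -0.0011  0.0258] turn [ 0.0023 -0.002   0.0007] F [-0.2  0.7 -1. ]
shift [-0.0145 -0.0012  0.0491] turn [ 0.0023 -0.002   0.0007] F [-0.2  0.7 -1. ]
```

Call:
servo_tool:
  targets:
    - [-0.0025,-0.001,0,0,0,0,1]
    - [-0.0025,-0.001,0,0,0,0,1]
    - [-0.006,-0.001,0.013,0,0,0,1]
    - [-0.0089,-0.001,0.026,0,0,0,1]
    - [-0.0108,-0.001,0.033,0,0,0,1]
    - [-0.0108,-0.001,0.033,0,0,0,1]
    - [-0.0108,-0.001,0.033,0,0,0,1]

```text
time_s: 38.92
position: [0.4941, -0.3403, 0.135]
tcp_rot: [[0.97, 0.067, 0.232], [0.065, -0.998, 0.016], [0.232, -0.001, -0.973]]
wrist_force: [-0.1, 0.9, -0.2]
gripper_width: 0.111
```

```bash
python3 - <<'E'
from h import *
gotog(loc(K,-4.2,-96.3),.061,3.85,.235); chkg('s27',y0=160)
E
```

```text
shift [-0.0022  0.0004  0.0146] turn [-0.0004  0.0004 -0.0007] F [-0.1  0.9 -0.2]
[ 0.50861603 -0.3396817   0.0761541 ] -5.158457227969067 -96.25255279134349
[516. 412.]
[536. 176.]
[259. 356.]
[270. 120.]
```

View pics/s27c.png

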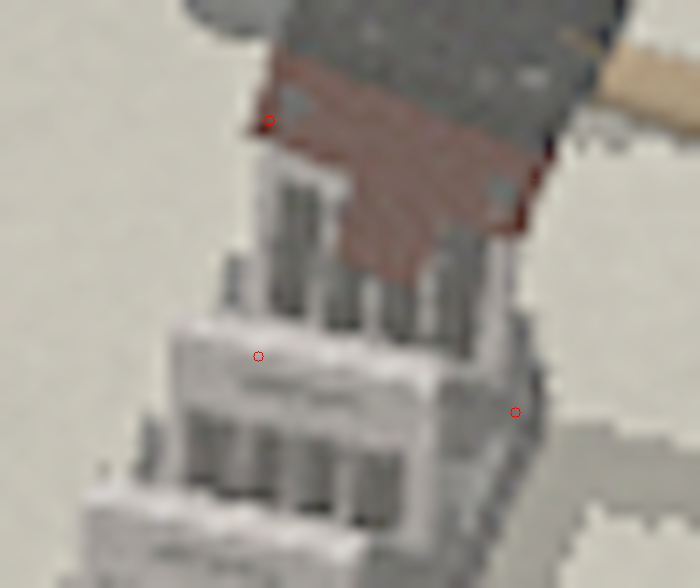

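Call:
servo_tool:
  targets:
    - [0.0005,0,0.004,0,0,0,1]
    - [-0.0005,0,0.008,0,0,0,1]
    - [-0.0015,0,0.012,0,0,0,1]
    - [-0.002,0,0.0145,0,0,0,1]
    - [-0.002,0,0.0145,0,0,0,1]

```text
time_s: 39.38
position: [0.4954, -0.34, 0.1199]
tcp_rot: [[0.971, 0.067, 0.232], [0.065, -0.998, 0.016], [0.232, -0.001, -0.973]]
wrist_force: [-0.2, -0.9, -0.5]
gripper_width: 0.111
```

```bash
python3 - <<'E'
from h import *
gotog(loc(K,-4.2,-96.3),.061,3.85,.235); chkg('s28',y0=160)
E
```

```text
shift [ 0.      0.0006 -0.0005] turn [-0.0006  0.0007 -0.0005] F [-0.2 -0.9 -0.5]
[ 0.50967759 -0.33913879  0.0607954 ] -4.062832551608865 -95.78215360796356
[507. 463.]
[526. 229.]
[252. 406.]
[262. 174.]
```

View pics/s28c.png

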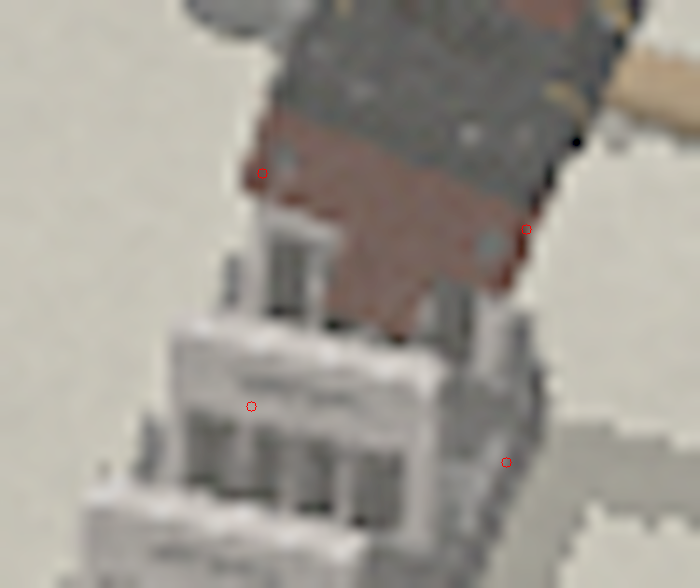

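Call:
servo_tool:
  targets:
    - [-0.0005,0,0.002,0,0,0,1]
    - [-0.0005,0,0.002,0,0,0,1]
    - [-0.0005,0,0.002,0,0,0,0.66]
    - [-0.0005,0,0.002,0,0,0,0.66]
    - [-0.0005,0,0.002,0,0,0,0.66]
    - [0.007,0,-0.029,0,0,0,0.66]
    - [0.016,0,-0.068,0,0,0,0.66]
    - [0.025,0,-0.1,0,-0.1,0,0.66]
    - [0.025,0,-0.1,0,-0.235,0,0.66]
    - [0.025,0,-0.1,0,-0.235,0,0.66]

```text
time_s: 40.27
position: [0.5, -0.3419, 0.2272]
tcp_rot: [[0.998, 0.068, 0.002], [0.068, -0.998, -0.007], [0.001, 0.007, -1.0]]
wrist_force: [1.5, 0.4, -0.3]
gripper_width: 0.336
```

```bash
python3 - <<'E'
from h import *
goto(loc(K,0,-96),.22,3.85); b=snap('side','s29.png')[:,:,::-1]
cv2.imwrite('pics/s29c.png',np.clip((cv2.resize(b[165:240,325:395],None,fx=8,fy=8,interpolation=2)/255.)**.5*255,0,255).astype('uint8'))
E
```

```text
shift [ 0.0139 -0.0019  0.0072] turn [ 0.0067 -0.0014  0.0009] F [ 1.5  0.4 -0.3] t 40.2667 j [-41.  25.  91.  -0.  64.  45.]
```

View pics/s29c.png

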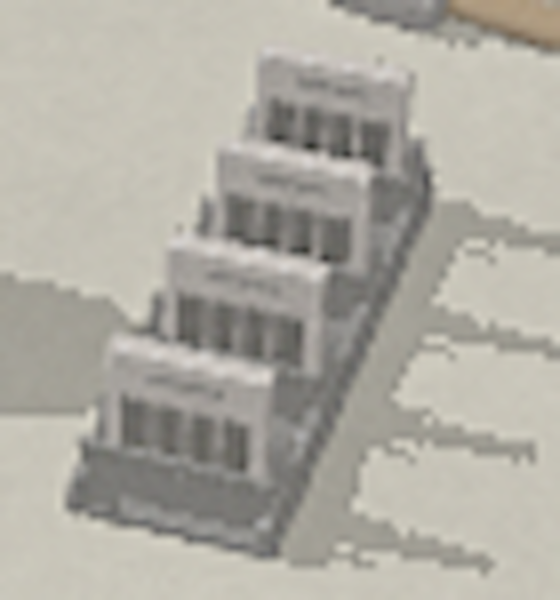

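All four are in slots. The last may sit 1–2 mm high, so I press it gently from above with closed fingers.

Call:
servo_tool:
  targets:
    - [0.014,-0.002,0.01,0.004,0,0,1]
    - [0.014,-0.002,0.03,0.004,0,0,1]
    - [0.014,-0.002,0.05,0.004,0,0,1]
    - [0.014,-0.002,0.055,0.004,0,0,1]
    - [0.014,-0.002,0.055,0.004,0,0,1]
    - [0.014,-0.002,0.055,0.004,0,0,1]

```text
time_s: 40.82
position: [0.5099, -0.3367, 0.1674]
tcp_rot: [[0.998, 0.066, -0.001], [0.066, -0.998, 0.006], [-0.001, -0.006, -1.0]]
wrist_force: [-0.7, 0.0, 0.6]
gripper_width: 0.005
```

```bash
python3 - <<'E'
from h import *
goto(loc(K,0,-96),.157,3.85)
E
```

```text
shift [0.0037 0.0027 0.0103] turn [-0.0063  0.0008 -0.0009] F [-0.7  0.   0.6] t 40.8167 j [-40.  30.  93.   0.  58.  46.]
```

Call:
servo_tool:
  targets:
    - [0.003,0.002,0.005,-0.005,0,0,1]
    - [0.003,0.002,0.009,-0.005,0,0,1]
    - [0.003,0.002,0.0105,-0.005,0,0,1]
    - [0.003,0.002,0.0115,-0.005,0,0,1]
    - [0.003,0.002,0.0115,-0.005,0,0,1]

```text
time_s: 41.23
position: [0.5137, -0.339, 0.1572]
tcp_rot: [[0.998, 0.067, 0.0], [0.067, -0.998, -0.001], [0.0, 0.001, -1.0]]
wrist_force: [1.0, 0.4, 0.5]
gripper_width: 0.003
```

Call:
servo_tool:
  targets:
    - [0,0,0.001,0,0,0,1]
    - [0,0,0.002,0,0,0,1]
    - [0,0,0.0025,0,0,0,1]
    - [0,0,0.0025,0,0,0,1]

```text
time_s: 41.57
position: [0.514, -0.3398, 0.1563]
tcp_rot: [[0.998, 0.067, 0.001], [0.067, -0.998, -0.003], [0.001, 0.003, -1.0]]
wrist_force: [-2.7, 0.3, 9.7]
gripper_width: 0.008
```

Contact came at a cassette top height of 76.3 mm (9.7 N), against 76 mm when fully seated. I retreat and check from above.

Call:
servo_tool:
  targets:
    - [0,0,-0.04,0,0,0,1]
    - [0,0,-0.08,0,0,0,1]
    - [0,0,-0.1,0,0,0,1]
    - [0,-0.35,-0.1,0,0,0,1]
    - [0,-0.35,-0.1,0,0,0,1]
    - [0,-0.35,-0.1,0,0,0,1]
    - [0,-0.35,-0.1,0,0,0,1]
    - [0,-0.35,-0.1,0,0,0,1]
    - [0,-0.35,-0.1,0,0,0,1]
    - [0,-0.35,-0.1,0,0,0,1]

```text
time_s: 42.4
position: [0.4937, -0.0461, 0.2546]
tcp_rot: [[0.998, 0.066, 0.001], [0.066, -0.998, -0.001], [0.001, 0.001, -1.0]]
wrist_force: [0.1, -0.1, 0.5]
gripper_width: 0.003
```

Call:
servo_tool:
  targets:
    - [0,-0.12,0,0,0,0,1]
    - [0,-0.12,0,0,0,0,1]
    - [0,-0.12,0,0,0,0,1]
    - [0,-0.12,0,0,0,0,1]
    - [0,-0.12,0,0,0,0,1]
    - [0,-0.12,0,0,0,0,1]

```text
time_s: 42.9
position: [0.4863, 0.0715, 0.2543]
tcp_rot: [[0.998, 0.068, 0.001], [0.068, -0.998, -0.002], [0.0, 0.002, -1.0]]
wrist_force: [0.3, -0.1, 0.5]
gripper_width: 0.005
```

```bash
python3 - <<'E'
from rk import *
im=snap('top','t30.png')[:,:,::-1]; snap('side','s30.png')
f=lambda u,v:(358+u/6.5-.42,222+v/6.5-.42)
print(rack(im,[f(58,130),f(693,68),f(718,299),f(80,358)]))
G=cv2.resize(cv2.cvtColor(im,cv2.COLOR_BGR2GRAY),None,fx=4,fy=4,interpolation=cv2.INTER_CUBIC)
poly=np.array([proj('top',[*loc(K,x,y),.05]) for x,y in((42,112),(42,-108),(-42,-108),(-42,112))])
pm=np.zeros_like(G); cv2.fillPoly(pm,[np.int32((poly+.5)*4)],1)
m=((G>115)&(pm>0)).astype('uint8'); n,l,st,c=cv2.connectedComponentsWithStats(m); a=np.radians(K[1])
for i in range(1,n):
    if st[i,4]>200:
        r=cv2.minAreaRect(np.argwhere(l==i)[:,::-1].astype('float32')); w=[]
        for p in [r[0],*cv2.boxPoints(r)]:
            d=onz('top',(p[0]+.5)/4-.5,(p[1]+.5)/4-.5,.076)[:2]-K[0]; w.append(1e3*np.array([d[0]*np.cos(a)+d[1]*np.sin(a),-d[0]*np.sin(a)+d[1]*np.cos(a)]))
        print(np.round(w[0],1),np.round(np.ptp(np.array(w),axis=0),1))
s=arm.state();print(s['position'],s['time_s'])
E
```

```text
(array([ 0.50723756, -0.23818794]), np.float64(3.9833267969772566), array([-1.04963391,  6.24548329,  1.06066067, -6.24328256]), array([1.32468634, 0.69092196, 0.93185262, 0.70402535]))
[ -1.4 -96.3] [82.7  8.1]
[ -1.1 -32.9] [63.6 10.8]
[-1.  30.7] [63.3 10.4]
[ 0.  95.4] [63.4 10.3]
[0.48651577 0.07057131 0.25424075] 43.0
```

View pics/t30.png

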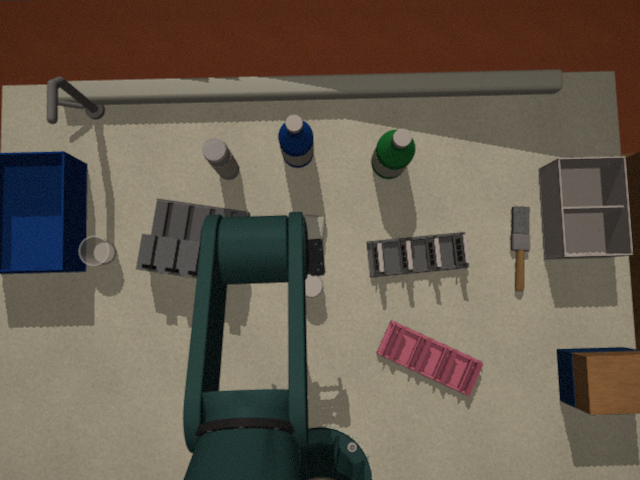

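View pics/s30.png

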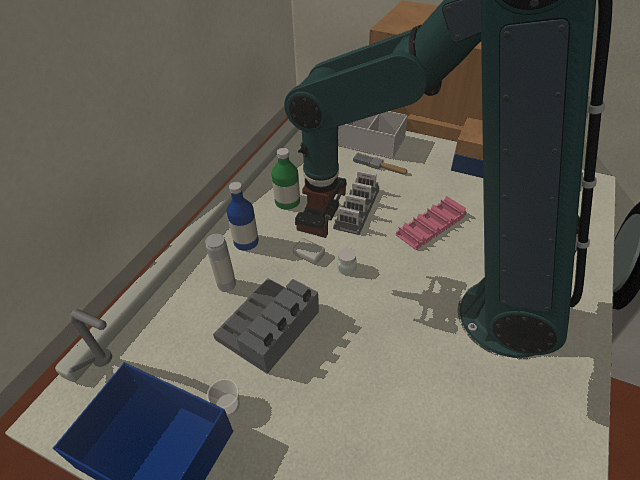

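```bash
python3 - <<'E'
import cv2,numpy as np
im=cv2.imread('pics/t30.png')
cv2.imwrite('pics/t30c.png',np.clip((cv2.resize(im[220:292,355:480],None,fx=6,fy=6,interpolation=2)/255.)**.7*255,0,255).astype('uint8'))
E
```

```text
(no output)
```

View pics/t30c.png

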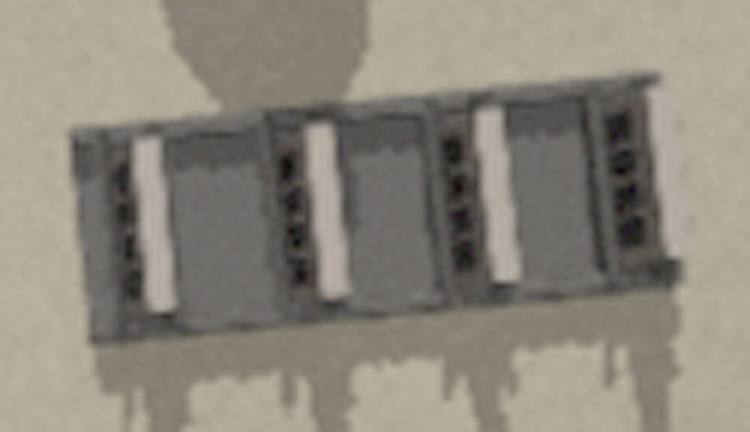

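The fourth cassette is at crop (666,172), within about 2–3 mm of the slot spacing. The slides are home, the rack and other objects are unmoved, and the arm is clear, so I hand in.

```bash
python3 -c "
from plant import arm
print(arm.sign_off())"
```

```text
the job is handed in; nothing more can be done
None
```

All four bays held a cassette. I pressed each ejector slide to its end stop (17–20 N) and stood the four cassettes on their long edges, one in each slot of the grey rack. The job was handed in at about 43 s of the 210 s allowed.

- **One retry:** the fourth cassette caught a slot end on the first try and pitched about 12° in the grip. I lifted it, levelled it with the tool and put it in again. A light press from above met its top at 76.3 mm, against 76 mm when fully seated.
- **Last checks, positions:** the top view puts three cassettes within about 2 mm of their slot centres. My colour mask merged the fourth with the worktop, so I judged that one from a close crop: about 1.5–2.5 mm off centre, against the 10 mm allowed.
- **Last checks, scene:** the cassettes look upright, the slides are home, and the rack and the other objects look unmoved. The arm is clear of everything.
- **Disagreements:** the two cameras differed by about 2–3 mm. The automatic rack-edge fit was also about 3 mm off on the last picture, because the fourth cassette hid that edge.

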